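# Set up the lens stand and lay out the dopped stones

### The arm

A 6-joint arm with a two-finger parallel gripper is mounted at the origin on the work surface. World frame = base frame: x ahead of the robot, y to its left, z up, the work surface at z = 0. Lengths are in mm, angles in degrees, forces in N, time in s.
With the tool pointing down it reaches from about 300 to 850 mm from the base axis. Payload 4.2 kg.
Tool frame: the origin (TCP) lies midway between the tips of the shut fingers; the grasp point (between the pads) lies 19 mm behind it; x points along the fingers, y is the direction in which the jaws open and shut, and the axes are right-handed (so a half turn about x gives the same grasp; the last joint's range is limited). The gripper opens to 91 mm and grips with 3 to 60 N. Pads are 32 mm wide; open, the fingers measure 118 mm over their backs; the gripper's body (76 mm by 178 mm) begins 60 mm behind the grasp point.
Start: joints at [71.677, 18.312, 89.639, -0, 72.044, -1.146], TCP at [169.818, 549.372, 176.876] pointing down, gripper open.
Joint ranges: [-177.97, 177.97], [-48.28, 115.42], [12.27, 149.76], [-77.06, 257.06], [2.81, 150.46], [-146.56, 146.56]. Speed limits (degrees/s): [147.25, 147.25, 180, 180, 180, 180].

### API

Orientations are given as [roll, pitch, yaw] about the fixed x, y, z axes, in that order (R = Rz(yaw) Ry(pitch) Rx(roll)).
In Python, from workcell import * gives the robot as it stands.
- The arm moves only by the shell command python3 -m handwheel 'ROWS' [FORCE]. ROWS is a JSON object of lists of equal length, an entry for each row: "gripper": the closure, from 0 (fully open) to 1 (shut); "offset": the shift along the tool's x, y, z in mm, a list of three; "rot": the turn, a rotation vector about the tool's x, y, z in degrees, a list of three. A call has 1 to 5 rows; each row is the pose to reach, as a shift and turn from the pose commanded when the call began, along the tool's axes at that moment; what a row does not reach only later rows make up. A row lasts 1/12 s, in which the tool goes at most 41.7 mm and 7.16 degrees, less where a joint would pass 70% of its speed; a pose out of reach is approached as far as the arm can. A call with a gripper value outside its range is refused whole. The fingers move at their own pace and stop on an object; FORCE is the grip in N (left out, the last holds). Time passes only in rows, so rows that repeat a pose let the fingers close. It gives the time, the measured TCP pose, the force and the opening at its end, in the units of the state.
- state(): the state, without advancing time (a new reading comes with each control period).
- grab_frame(name): name is "side" or "top"; returns the picture (420x560x3 uint8, red, green, blue); there is no depth.
- camera_params(name): a dict with "fx", "fy", "cx", "cy" (pixels), "k1" (the pictures are not rectified: a ray, as slopes to the right and down, at radius r is drawn at 1 + k1 r^2 times it, then the intrinsics apply), "position" and "attitude" of the camera in the world. Camera axes: x right, y up, looking along -z (the intrinsics and any distortion apply to the point x, -y, -z); pixel columns grow to the right and rows downward; lengths in mm; the calibration is good to about 2 mm. A picture is of the moment at which its call begins. camera_params takes no time and is no camera call.
- job_done(): hands the job in, once; it reports no verdict.
The state is a dict: "time_s": time; "qpos": joint angles; "qvel": joint speeds; "effort": joint torques, N m; "ee_pos": TCP position; "ee_rot": TCP orientation; "force": force on the tool from outside, world axes, zero at the start; "torque": the same for the moment, N m; "gripper_width": finger opening in mm.
Only numpy, scipy, OpenCV 4.12 (cv2) and the standard library are available. Lean on these libraries where they do the work, as an engineer would, in place of code of your own. Each camera call takes 0.05 s, during which the arm holds its last target.

### The job

Get the bench ready for inspecting the stones. Swing the stand's spring clamp out of the way, seat the three-armed magnifier lens gently in the stand's three forks so that all three arms bear and it cannot rock, then lift the clamp, swing it back in and let it down so that its foot presses on the lens arm. Also lay every dop stick flat in the aluminium tray, straight along it and not on top of one another, all with their stone ends towards the tray's tall end, leaving the other things on the bench where they are.

Things in the scene. Friction and masses are not known exactly. Their poses are not given: they have to be found in the camera images.
- stand: Fixed inspection stand: dark steel base disc 150 mm across, 12 mm thick, three forks 50 mm from its axis, 120 degrees apart; each fork is a 27 mm gap between two cheeks (tops 40 mm above the bench) with a ball pad between. Origin: on the axis at bench level. z up, x towards fork 0 (1 and 2 at +120, +240 degrees). Clamp post at (75, 52) mm. Seated lens: origin on this axis, 35 mm up.
- collar: Spring collar, 26 mm across, on the clamp post; slides straight up at most 20 mm against a spring (3.3 N when down, plus 0.3 N per mm) that pulls it back. Carries the clamp arm and its black grip, lifted with it. Origin 47 mm above the bench when fully down, 51 mm when the foot bears on the arm of a seated lens.
- clamp (a joint): Angle of the clamp arm about the upright collar, rad, -0.12 to 1.6, growing anticlockwise from above. 0: in, foot over fork 0, 42 mm from the stand's axis. Over 0.9: out, clear of the lens. Starts in; stays where left. Rubber foot 10 mm across, 61.6 mm from the collar's axis, 41 mm above the bench when down: lift over 4 mm (better 10) to pass over the 45 mm high top of a seated lens arm.
- clamp_grip (a point): Middle of the clamp's black grip, an upright bar 42 mm long, 14 mm thick, 30 mm high, on the collar's axis; 81 mm above the bench when down. Keep fingertips above the bar's foot, 15 mm below this point. x: along the bar, towards the foot of the clamp arm; pinch across the 14 mm (along y).
- lens: Magnifier lens: black barrel, 56 mm across and 44 mm high, domed glass on top, three aluminium arms at its foot, at 120 degrees, each 20 mm wide, 10 mm thick, reaching 58 mm from the axis. Flat underside. 250 g. Origin: centre of the underside; z up along the axis; x along one arm. Arms all alike: it fits the stand three ways.
- tray: Fixed aluminium tray, 180 mm (x) by 210 mm (y), floor 4 mm thick, walls 4 mm thick and 12 mm high, but the wall at its +x end is 38 mm high (the tall end). Origin: centre of the underside.
- pad0: Top of the brass ball pad of fork 0 (radius 6 mm), 35 mm above the bench.
- pad1: Top of the brass ball pad of fork 1 (radius 6 mm), 35 mm above the bench.
- pad2: Top of the brass ball pad of fork 2 (radius 6 mm), 35 mm above the bench.
- dop1: Dop stick (absent in some starts): light wooden bar 14 by 14 mm and 120 mm long with a round brass cup, 28 mm across and 14 mm high, carrying a stone at one end; 140 mm overall, 60 g. Origin: middle of its length, on the underside; x along the stick towards the stone, z up (stone on top). Bare end 70 mm along -x.
- dop1_stone (a point): Centre of the brass cup: 56 mm along x from the stick's origin, 7 mm above its underside.
- dop2: Dop stick (absent in some starts): light wooden bar 14 by 14 mm and 120 mm long with a round brass cup, 28 mm across and 14 mm high, carrying a stone at one end; 140 mm overall, 60 g. Origin: middle of its length, on the underside; x along the stick towards the stone, z up (stone on top). Bare end 70 mm along -x.
- dop2_stone (a point): Centre of the brass cup: 56 mm along x from the stick's origin, 7 mm above its underside.
- dop3: Dop stick (absent in some starts): light wooden bar 14 by 14 mm and 120 mm long with a round brass cup, 28 mm across and 14 mm high, carrying a stone at one end; 140 mm overall, 60 g. Origin: middle of its length, on the underside; x along the stick towards the stone, z up (stone on top). Bare end 70 mm along -x.
- dop3_stone (a point): Centre of the brass cup: 56 mm along x from the stick's origin, 7 mm above its underside.
- dop4: Dop stick (absent in some starts): light wooden bar 14 by 14 mm and 120 mm long with a round brass cup, 28 mm across and 14 mm high, carrying a stone at one end; 140 mm overall, 60 g. Origin: middle of its length, on the underside; x along the stick towards the stone, z up (stone on top). Bare end 70 mm along -x.
- dop4_stone (a point): Centre of the brass cup: 56 mm along x from the stick's origin, 7 mm above its underside.
- tin: Aluminium tin, 70 mm across, 70 mm high; a bystander, to be left alone. Origin: centre of its underside.
- jar: Jar, 64 mm across, 90 mm high; a bystander, to be left alone. Origin: centre of its underside.
- mug: White mug, 80 mm across, 90 mm high; a bystander, to be left alone. Origin: centre of its underside.
- brush: Bench brush lying down; a bystander, to be left alone. Origin: centre of its underside.
- driver: Screwdriver lying down; a bystander, to be left alone. Origin: centre of its underside.
- feltwheel: Small grey felt wheel lying flat, 44 mm across, 14 mm high; a bystander, to be left alone. Origin: centre of its underside.
- waxbar: Block of brown polishing compound, 50 by 30 by 22 mm; a bystander, to be left alone. Origin: centre of its underside.
Things that resemble listed ones, but are neither listed nor needed, are in the scene too. What is shaped like the dop4 but purple is not meant.

How it is judged:
By the outcome, as a careful person would: the job done as asked, in the order asked, and still so for the second after the job is handed in, with the robot touching nothing.
Of dop1, dop2, dop3, dop4 only 2 to 4 are there at a start; the rules pass over those that are not, and their reading is None.
At some moment in a run one of dop1, dop2, dop3, dop4 may be knocked a few centimetres aside while the robot is not near it.
It also fails if it takes over 210 s, if anything falls off the work surface, if the arm or the gripper's body presses on something with over 40 N, if the wrist force passes 120 N, or if a joint passes its speed limit or range.

## Working session

There is one attempt and no reset: what is moved stays moved. The work goes in short steps, Python scripts to look and compute and a shell command to move; the robot and the scene stay as the last step left them, time stands still between calls to the robot, and variables do not carry over. Pictures are saved under pics/ and viewed, and the job is handed in when it is done.

```bash
ls; mkdir -p pics
python3 - <<'E'
from workcell import *
import cv2
print(state())
for n in("side","top"):
    print(camera_params(n)); cv2.imwrite(f"pics/{n}0.png",cv2.resize(grab_frame(n)[:,:,::-1],(800,600),interpolation=cv2.INTER_CUBIC))
E
```

```text
pics
{'time_s': 0.0, 'qpos': array([ 7.16779989e+01,  1.83515053e+01,  8.97052257e+01, -9.73788723e-04,
        7.20428532e+01, -1.14599925e+00]), 'qvel': array([ 0.06863605,  0.04000645,  0.11570228, -0.00785311,  0.03033121,
        0.06730501]), 'effort': array([-4.22339299e-04, -4.12471390e+01, -2.31973439e+01,  7.26166950e-02,
        4.57319291e-02, -1.59262668e-04]), 'ee_pos': array([169.63327606, 548.8271614 , 176.02968628]), 'ee_rot': array([ -90.61333777,   89.90041156, -107.78903863]), 'force': array([ 0.1295664 ,  0.48754908, -0.69749177]), 'torque': array([ 0.01170871, -0.00460895,  0.0156419 ]), 'gripper_width': 91.1294006999816}
{'fx': 449.6757733827142, 'fy': 449.6757733827142, 'cx': 277.7776029184276, 'cy': 207.98885575157453, 'k1': -0.05185455496987701, 'position': array([480.71038718, 786.10325744, 756.42553771]), 'attitude': array([ 5.12481461e+01, -1.19742289e-01, -1.74240076e+02])}
{'fx': 458.35685851230284, 'fy': 458.35685851230284, 'cx': 279.6636880078965, 'cy': 214.80650927837772, 'k1': -0.08030327294666958, 'position': array([ 477.66801268,   -8.81684747, 1246.4304087 ]), 'attitude': array([  2.59945578,   0.47206891, -88.54163044])}
```

View pics/side0.png

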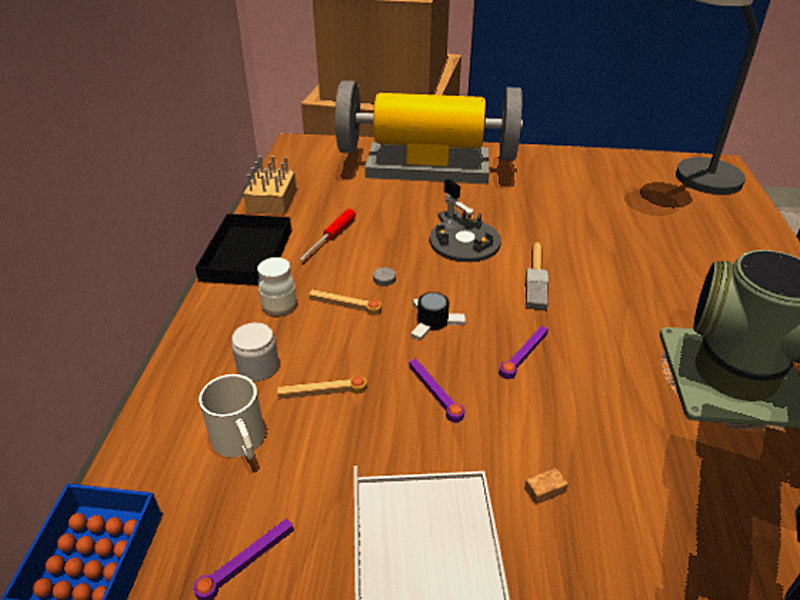

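View pics/top0.png

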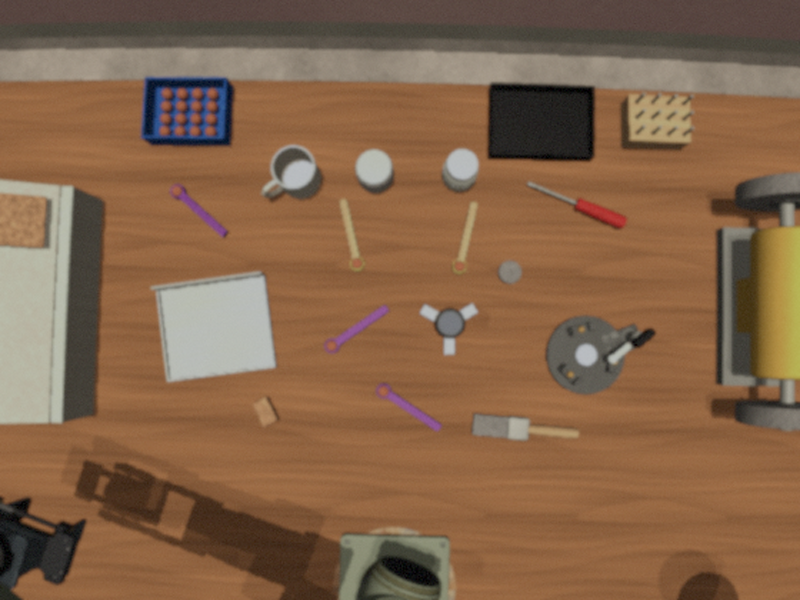

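```bash
cat > h.py <<'E'
from workcell import *
import cv2, numpy as np
from scipy.spatial.transform import Rotation as Ro
def cam(n):
    p=camera_params(n)
    K=np.array([[p['fx'],0,p['cx']],[0,p['fy'],p['cy']],[0,0,1.]])
    D=np.array([p['k1'],0,0,0,0.])
    R=Ro.from_euler('xyz',p['attitude'],degrees=True).as_matrix()@np.diag([1,-1,-1.])
    return K,D,R,np.array(p['position'])
def proj(n,P):
    K,D,R,t=cam(n); P=np.atleast_2d(np.array(P,float))
    rv=cv2.Rodrigues(R.T)[0]
    return cv2.projectPoints(P.reshape(-1,1,3),rv,-R.T@t,K,D)[0].reshape(-1,2)
def unproj(n,uv,z):
    K,D,R,t=cam(n); uv=np.array(uv,float).reshape(-1,1,2)
    q=cv2.undistortPoints(uv,K,D).reshape(-1,2)
    d=np.c_[q,np.ones(len(q))]@R.T
    return t+d*((z-t[2])/d[:,2])[:,None]
def crop(img,box,f,name,pts=None):
    u0,v0,u1,v1=box
    c=cv2.resize(np.ascontiguousarray(img[v0:v1,u0:u1,::-1]),None,fx=f,fy=f,interpolation=cv2.INTER_CUBIC)
    if pts is not None:
        for q in pts:
            cv2.circle(c,(int((q[0]+.5-u0)*f),int((q[1]+.5-v0)*f)),2,(0,255,0),-1)
    cv2.imwrite(name,c)
E
python3 - <<'E'
from h import *
t=grab_frame('top'); s=grab_frame('side')
np.save('t0.npy',t);np.save('s0.npy',s)
# rough in 800x600 coordinates
for nm,uv,z in [('stand',(586,355),12),('grip',(637,343),81),('lens',(450,322),44),('dopA cup',(357,263),10),('dopA end',(343,201),14),('dopB cup',(460,266),10),('dopB end',(474,204),14)]:
    print(nm,unproj('top',np.array(uv)/1.42857-.15,z).round(1))
crop(t,(370,205,470,285),8,'pics/t_stand.png')
crop(t,(220,130,350,255),6,'pics/t_mid.png')
crop(s,(280,115,370,190),8,'pics/s_stand.png')
crop(t,(100,180,200,275),8,'pics/t_tray.png')
E
```

```text
stand [[ 451.6 -351.4   12. ]]
grip [[ 476.6 -424.5   81. ]]
lens [[506.9 -90.5  44. ]]
dopA cup [[615.2  86.   10. ]]
dopA end [[732.8 115.9  14. ]]
dopB cup [[ 614.3 -109.5   10. ]]
dopB end [[ 733.1 -133.4   14. ]]
```

View pics/t_stand.png

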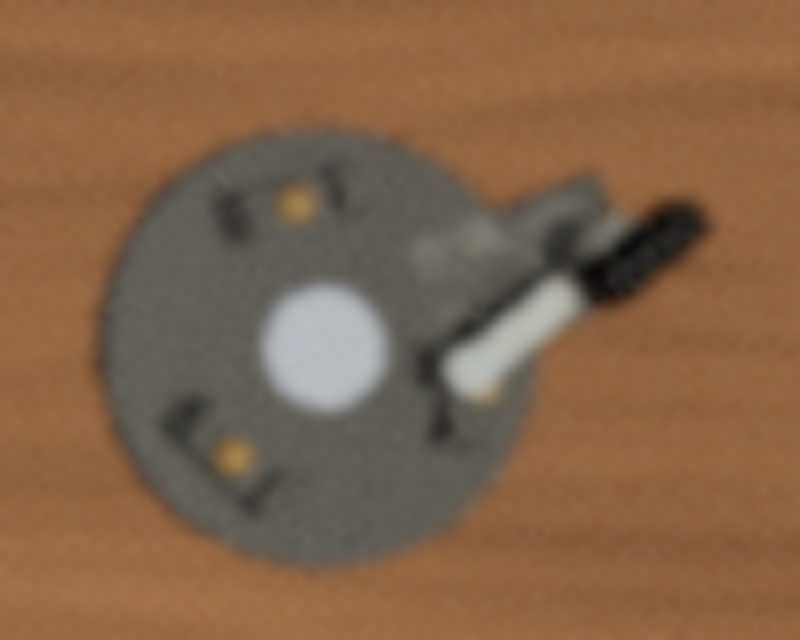

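View pics/t_mid.png

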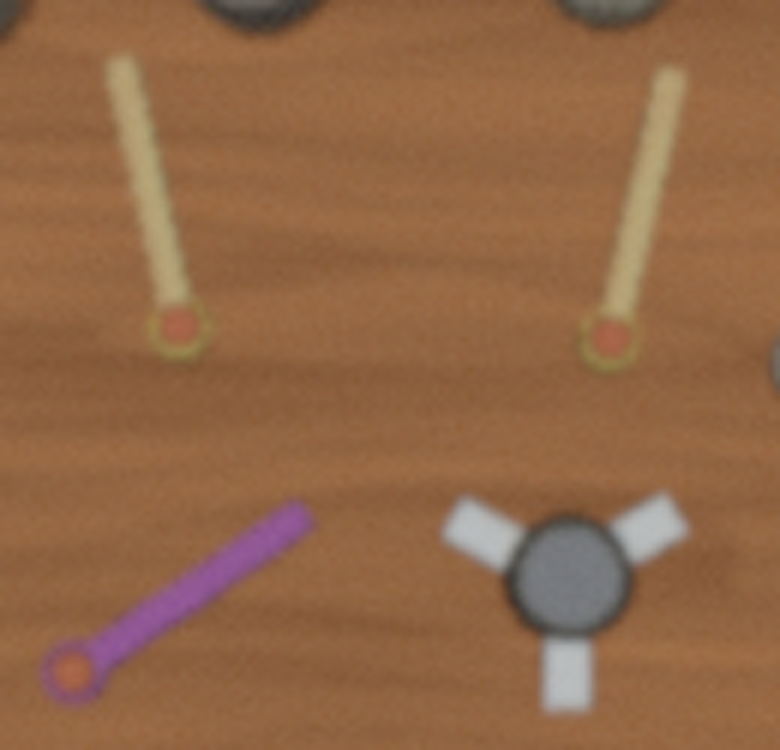

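View pics/s_stand.png

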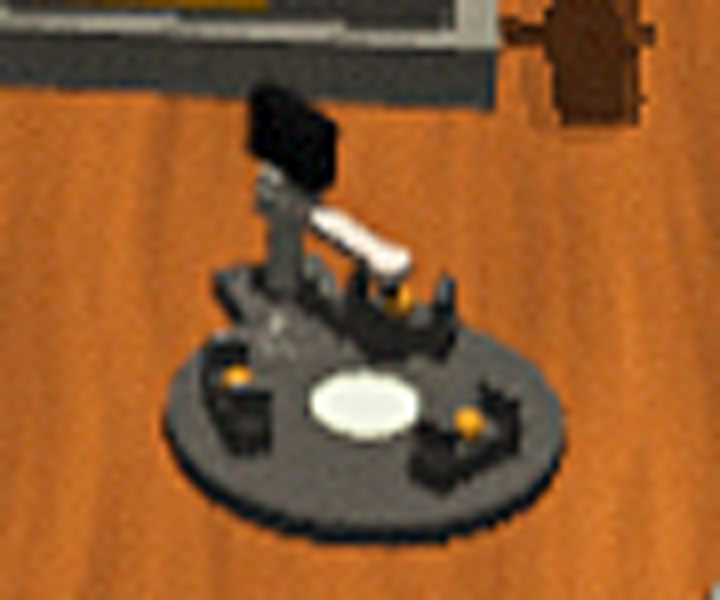

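View pics/t_tray.png

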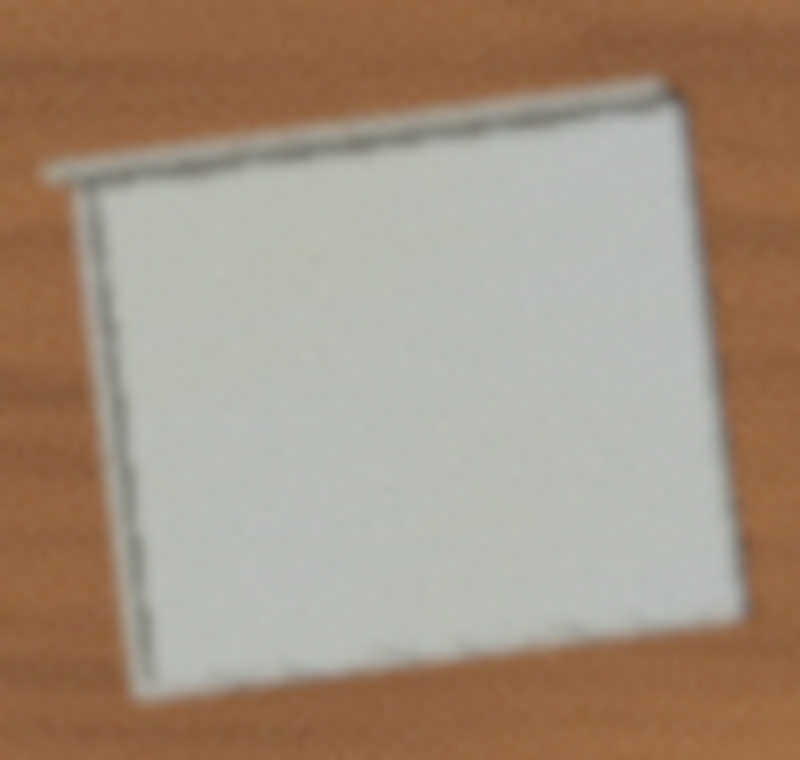

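```bash
cat > fit.py <<'E'
from h import *
from scipy.optimize import least_squares
def px(pts,box,f): return np.array(pts,float)/f+np.array(box[:2])-.5
def fit(obs,x0,full=False):
    # obs: list (cam, model pt (x,y,z), pixel)
    def model(p,m):
        c,s=np.cos(p[2]),np.sin(p[2]); return [p[0]+c*m[0]-s*m[1],p[1]+s*m[0]+c*m[1],m[2]]
    def r(p): return np.concatenate([proj(n,model(p,m))[0]-q for n,m,q in obs])
    s=least_squares(r,[x0[0],x0[1],np.radians(x0[2])],x_scale=[100,100,1])
    return s.x[0],s.x[1],np.degrees(s.x[2]),s.fun.reshape(-1,2).round(2)
E
python3 - <<'E'
from fit import *
tb=(370,205);sb=(280,115)
f=[(50*np.cos(a),50*np.sin(a),31) for a in np.radians([0,120,240])]
T=px([(488,390),(296,203),(235,458)],tb,8)
S=px([(402,298),(237,377),(470,422)],sb,8)
# side: which fork? print by trial
t=[('top',f[i],T[i]) for i in range(3)]
r=fit(t,(451,-351,-80));print('top',r)
for perm in [(0,1,2),(0,2,1)]:
    s=[('side',f[i],S[perm[i]]) for i in range(3)]
    print('side',perm,fit(s,(451,-351,-80)))
tt=t+[('top',(0,0,12),px([(325,347)],tb,8)[0]),('side',(0,0,12),px([(365,405)],sb,8)[0])]
for perm in [(0,1,2),(0,2,1)]:
    print(fit(tt+[('side',f[i],S[perm[i]]) for i in range(3)],r[:3]))
# lens
lb=(220,130)
# arms end corners at z=10: end-centres at radius 58
P=px([(568,712),(678,512),(453,517)],lb,6)
m=[(58*np.cos(a),58*np.sin(a),9) for a in np.radians([0,120,240])]
print('lens',fit([('top',m[i],P[[0,1,2][i]]) for i in range(3)]+[('top',(0,0,46),px([(570,577)],lb,6)[0])],(505,-90,180)))
# dops
for nm,c,e in [('A',(179,326),(122,58)),('B',(610,339),(672,66))]:
    c,e=px([c,e],lb,6)
    C=unproj('top',[c],16)[0];E=unproj('top',[e],14)[0];d=C-E
    print(nm,C,E,np.hypot(*d[:2]),np.degrees(np.arctan2(d[1],d[0])))
    print(fit([('top',(56,0,16),c),('top',(-70,0,14),e)],(670,90,180)))
# tray
q=px([(100,185),(685,105),(745,615),(140,695)],(100,180),8)
print(unproj('top',q,12))
E
```

```text
top (np.float64(452.33517699184574), np.float64(-351.37382060514176), np.float64(-103.13429353221314), array([[-0.51, -0.29],
       [ 0.36,  0.28],
       [ 0.15,  0.01]]))
side (0, 1, 2) (np.float64(450.89193085099924), np.float64(-354.6645964400892), np.float64(-103.3751654059828), array([[-0.  , -0.02],
       [ 0.26,  0.14],
       [-0.25, -0.09]]))
side (0, 2, 1) (np.float64(450.8719117194144), np.float64(-357.60328784065405), np.float64(99.88315610310526), array([[ -1.35,  17.13],
       [  0.32, -12.66],
       [  1.1 ,  -6.03]]))
(np.float64(451.8410219350738), np.float64(-352.1332074344292), np.float64(-103.20808631495085), array([[-0.24, -0.08],
       [ 0.67,  0.47],
       [ 0.41,  0.19],
       [ 0.18,  0.41],
       [-0.19,  0.75],
       [-0.37,  0.39],
       [-0.09,  0.61],
       [-0.54,  0.35]]))
(np.float64(452.0787010598754), np.float64(-352.89428572307787), np.float64(-113.8069737757012), array([[ -1.09,   3.11],
       [  4.32,  -0.22],
       [ -1.54,  -2.56],
       [  0.46,   0.33],
       [ -0.27,   0.61],
       [  2.42,   0.92],
       [-29.76,  -6.85],

[... 227 characters left out ...]
4.85798164  86.70766522  16.        ] [736.63784119 116.37697947  14.        ] 125.34194190410459 -166.3077344026722
(np.float64(668.9523419472899), np.float64(99.88682131999418), np.float64(193.6935092583875), array([[ 0.03,  0.12],
       [-0.03, -0.12]]))
B [ 613.7670066  -107.12647333   16.        ] [ 738.9648996  -132.93334543   14.        ] 127.82999280434598 168.35282896993704
(np.float64(669.4950767233223), np.float64(-118.61363320541834), np.float64(168.35536535535465), array([[ 0.07, -0.32],
       [-0.08,  0.33]]))
[[555.29930952 462.53288912  12.        ]
 [587.29428905 261.0528838   12.        ]
 [415.28087487 234.75414318  12.        ]
 [381.91525079 441.69952633  12.        ]]
```

```bash
cat >> h.py <<'E'
def pose():
    s=state(); return np.array(s['ee_pos']),Ro.from_euler('xyz',s['ee_rot'],degrees=True).as_matrix(),s
def st():
    p,R,s=pose()
    print('t',round(s['time_s'],2),'p',p.round(1),'ydir',np.degrees(np.arctan2(R[1,1],R[0,1])).round(2),'x',R[:,0].round(3),'q',np.round(s['qpos'],1),'F',np.round(s['force'],1),'w',round(s['gripper_width'],1))
def go(xyz,ydir=None):
    """offset + rot (tool frame) to reach world TCP xyz, straight down, tool y at ydir (mod 360)"""
    p,R,s=pose()
    off=R.T@(np.array(xyz)-p)
    if ydir is None: ydir=np.degrees(np.arctan2(R[1,1],R[0,1]))
    a=np.radians(ydir); y=np.array([np.cos(a),np.sin(a),0]);x=np.array([0,0,-1.]);z=np.cross(x,y)
    rv=Ro.from_matrix(R.T@np.c_[x,y,z]).as_rotvec(degrees=True)
    print('offset',off.round(1),'rot',rv.round(2))
E
python3 -c "
from h import *
p,R,s=pose();print(R.round(3));st()
c,sn=np.cos(np.radians(-103.2)),np.sin(np.radians(-103.2))
post=np.array([452+c*75-sn*52,-352+sn*75+c*52]);print(post)
d=-103.2+np.degrees(np.arctan2(-52,-33));print(d)
print(proj('top',[[*post,96]]),proj('side',[[*post,96]]))
go([*post,150],d+90);go([*post,150],d-90)
"
```

```text
[[-0.     0.295  0.955]
 [-0.001  0.955 -0.295]
 [-1.    -0.001 -0.   ]]
t 0.2 p [169.7 549.  176.3] ydir 72.82 x [-0.    -0.001 -1.   ] q [71.7 18.3 89.7 -0.  72.  -1.1] F [ 0.6  0.1 -0.3] w 91.6
[ 485.49978769 -436.89266296]
-225.59984017391935
[[452.67263719 236.58153364]] [[316.16758413 126.74880152]]
offset [  27.2 -848.6  592.9] rot [-1.5158e+02 -8.0000e-02  2.0000e-02]
offset [  27.2 -848.6  592.9] rot [2.842e+01 1.000e-02 6.000e-02]
```

```bash
cat >> h.py <<'E'
def seq(wps, start=None):
    """wps: list of (x,y,z,ydir unwrapped); prints offset/rot per call"""
    if start is None:
        p,R,s=pose(); y0=np.degrees(np.arctan2(R[1,1],R[0,1])); p0=p
    else: p0=np.array(start[:3],float); y0=start[3]
    for w in wps:
        a=np.radians(y0); y=np.array([np.cos(a),np.sin(a),0]);x=np.array([0,0,-1.]);z=np.cross(x,y)
        off=np.c_[x,y,z].T@(np.array(w[:3])-p0); d=np.hypot(*off[1:])
        print('off',off.round(1).tolist(),'rotx',round(-(w[3]-y0),1),'rows',round(max(np.linalg.norm(off)/41.7,abs(w[3]-y0)/7.16),1))
        p0=np.array(w[:3],float);y0=w[3]
E
python3 -c "
from h import *
seq([(300,440,200,38),(400,270,200,3),(470,80,200,-32),(480,-110,200,-67),(480,-290,200,-101),(485.5,-437,170,-135.6)],(169.8,549.4,176.9,72.82))"
```

```text
off [-23.1, -66.1, 156.7] rotx 34.8 rows 4.9
off [0.0, -25.9, 195.5] rotx 35 rows 4.9
off [0.0, 60.0, 193.4] rotx 35 rows 4.9
off [0.0, 109.2, 155.8] rotx 35 rows 4.9
off [0.0, 165.7, 70.3] rotx 34 rows 4.7
off [30.0, 143.2, -33.4] rotx 34.6 rows 4.8
```

```bash
python3 -m handwheel '{"gripper":[0,0,0,0,0],"offset":[[-23.1,-66.1,156.7],[-23.1,-66.1,156.7],[-23.1,-66.1,156.7],[-23.1,-66.1,156.7],[-23.1,-66.1,156.7]],"rot":[[34.8,0,0],[34.8,0,0],[34.8,0,0],[34.8,0,0],[34.8,0,0]]}' 25; python3 -c "
from h import *
st()"
python3 -m handwheel '{"gripper":[0,0,0,0,0],"offset":[[0,-25.9,195.5],[0,-25.9,195.5],[0,-25.9,195.5],[0,-25.9,195.5],[0,-25.9,195.5]],"rot":[[35,0,0],[35,0,0],[35,0,0],[35,0,0],[35,0,0]]}'; python3 -c "
from h import *
st()"
```

```text
time_s: 0.62
ee_pos: [304.4, 436.3, 201.0]
ee_rot: [37.1, 89.8, -15.5]
force: [-0.0, 0.1, 0.7]
gripper_width: 91.6
t 0.62 p [304.4 436.3 201. ] ydir 37.41 x [ 0.003 -0.001 -1.   ] q [54.  13.5 92.9 -0.2 73.5 16.6] F [-0.   0.1  0.7] w 91.6
time_s: 1.03
ee_pos: [400.9, 267.2, 199.9]
ee_rot: [18.4, 89.9, -69.0]
force: [0.7, 0.0, 0.2]
gripper_width: 91.0
t 1.03 p [400.9 267.2 199.9] ydir 2.63 x [ 0.    -0.001 -1.   ] q [32.4  9.  98.9 -0.1 72.1 29.7] F [0.7 0.  0.2] w 91.0
```

```bash
python3 -m handwheel '{"gripper":[0,0,0,0,0],"offset":[[0,60,193.4],[0,60,193.4],[0,60,193.4],[0,60,193.4],[0,60,193.4]],"rot":[[35,0,0],[35,0,0],[35,0,0],[35,0,0],[35,0,0]]}'
python3 -m handwheel '{"gripper":[0,0,0,0,0],"offset":[[0,109.2,155.8],[0,109.2,155.8],[0,109.2,155.8],[0,109.2,155.8],[0,109.2,155.8]],"rot":[[35,0,0],[35,0,0],[35,0,0],[35,0,0],[35,0,0]]}'
python3 -m handwheel '{"gripper":[0,0,0,0,0],"offset":[[0,165.7,70.3],[0,165.7,70.3],[0,165.7,70.3],[0,165.7,70.3],[0,165.7,70.3]],"rot":[[34,0,0],[34,0,0],[34,0,0],[34,0,0],[34,0,0]]}'
python3 -m handwheel '{"gripper":[0,0,0,0,0],"offset":[[30,143.2,-33.4],[30,143.2,-33.4],[30,143.2,-33.4],[30,143.2,-33.4],[30,143.2,-33.4]],"rot":[[34.6,0,0],[34.6,0,0],[34.6,0,0],[34.6,0,0],[34.6,0,0]]}'
python3 -m handwheel '{"gripper":[0,0,0],"offset":[[0,0,0],[0,0,0],[0,0,0]],"rot":[[0,0,0],[0,0,0],[0,0,0]]}'
python3 - <<'E'
from h import *
st()
t=grab_frame('top');s=grab_frame('side')
cv2.imwrite('pics/top1.png',cv2.resize(t[:,:,::-1],(800,600)))
p,R,_=pose()
crop(t,(370,185,490,285),6,'pics/t1.png',proj('top',[p]))
crop(s,(270,60,390,180),6,'pics/s1.png',proj('side',[p,p+R[:,1]*45,p-R[:,1]*45]))
go([485.5,-437,120],-135.6)
E
```

```text
time_s: 1.45
ee_pos: [470.5, 77.5, 200.0]
ee_rot: [67.7, 90.0, -54.7]
force: [-0.1, 0.7, -0.4]
gripper_width: 91.1
time_s: 1.87
ee_pos: [480.0, -113.8, 199.8]
ee_rot: [69.4, 89.9, -88.1]
force: [-0.1, -0.4, 0.0]
gripper_width: 91.2
time_s: 2.28
ee_pos: [479.9, -295.3, 199.4]
ee_rot: [98.3, 89.9, -93.2]
force: [0.6, -0.1, -0.0]
gripper_width: 91.9
time_s: 2.7
ee_pos: [484.6, -441.7, 167.0]
ee_rot: [49.7, 89.9, -176.5]
force: [0.2, 0.6, -0.0]
gripper_width: 91.0
time_s: 2.95
ee_pos: [486.0, -436.2, 170.1]
ee_rot: [-67.9, 90.0, 66.7]
force: [-0.6, -0.4, -0.0]
gripper_width: 91.1
t 2.95 p [ 486.  -436.2  170.1] ydir -135.41 x [ 0.  0. -1.] q [-42.9  25.7  79.1   0.   75.2  92.5] F [-0.6 -0.4 -0. ] w 91.1
offset [50.5  1.2 -0.2] rot [ 0.17 -0.03  0.01]
```

View pics/top1.png

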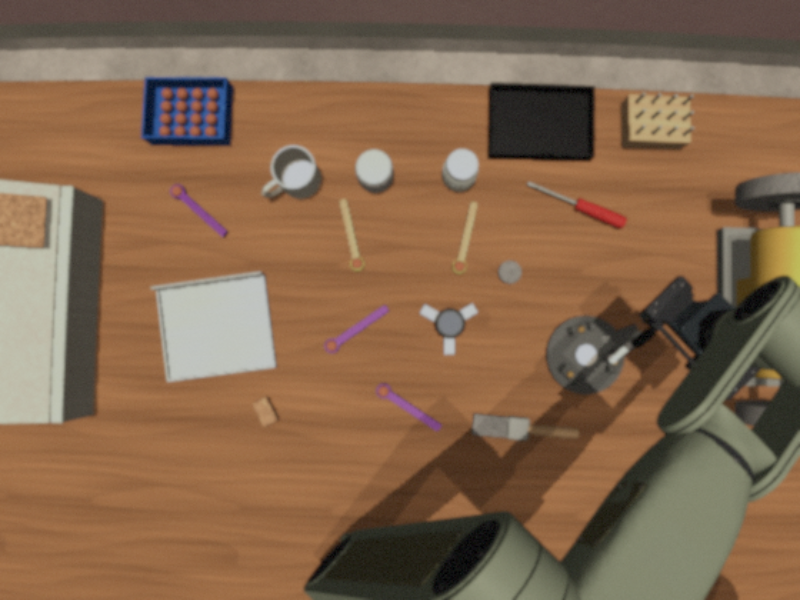

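View pics/s1.png

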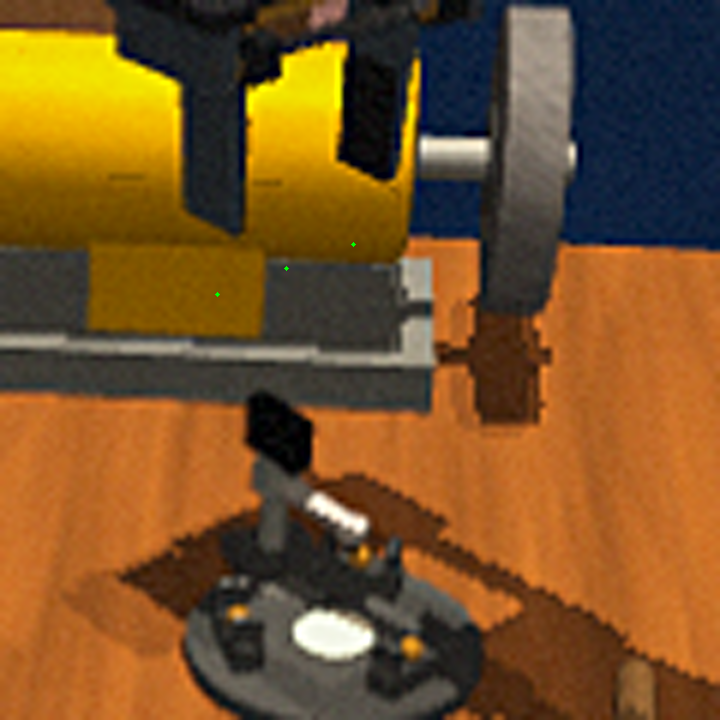

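View pics/t1.png

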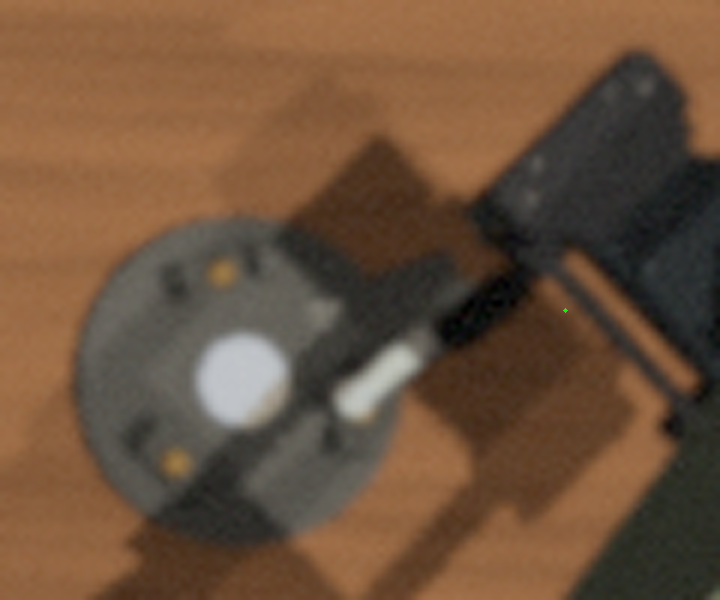

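```bash
python3 -m handwheel '{"gripper":[0.5,0.5,0.5,0.5,0.5],"offset":[[25,1,0],[45,1,0],[45,1,0],[45,1,0],[45,1,0]],"rot":[[0.2,0,0],[0.2,0,0],[0.2,0,0],[0.2,0,0],[0.2,0,0]]}'
python3 - <<'E'
from h import *
st()
s=grab_frame('side');t=grab_frame('top')
p,R,_=pose()
crop(t,(370,185,490,285),6,'pics/t2.png',proj('top',[p]))
crop(s,(270,60,390,180),6,'pics/s2.png',proj('side',[p,p+R[:,1]*22,p-R[:,1]*22]))
E
```

```text
time_s: 3.47
ee_pos: [486.0, -437.8, 126.4]
ee_rot: [-174.7, 89.9, -40.4]
force: [-0.1, -0.7, 0.9]
gripper_width: 60.8
t 3.47 p [ 486.  -437.8  126.4] ydir -135.72 x [ 0.002 -0.001 -1.   ] q [-43.   27.2  83.    0.   69.7  92.7] F [-0.1 -0.7  0.9] w 60.8
```

View pics/s2.png

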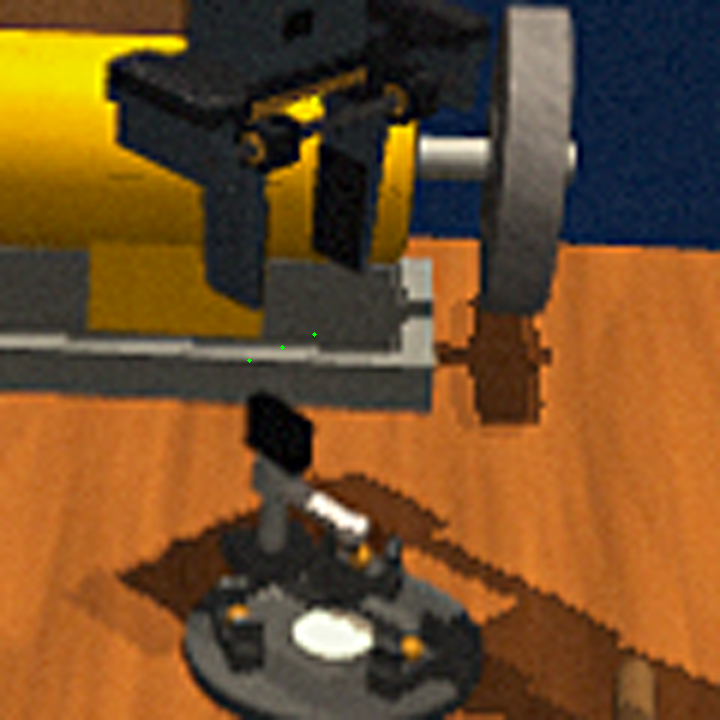

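```bash
python3 -m handwheel '{"gripper":[0.85,0.85,0.85,0.85,0.85],"offset":[[0,0,0],[0,0,0],[0,0,0],[0,0,0],[0,0,0]],"rot":[[0,0,0],[0,0,0],[0,0,0],[0,0,0],[0,0,0]]}'
python3 -m handwheel '{"gripper":[0.85,0.85,0.85],"offset":[[0,0,0],[0,0,0],[0,0,0]],"rot":[[0,0,0],[0,0,0],[0,0,0]]}'
python3 - <<'E'
from h import *
st()
s=grab_frame('side');t=grab_frame('top')
p,R,_=pose()
crop(t,(370,185,490,285),6,'pics/t3.png',proj('top',[p]))
crop(s,(270,60,390,180),6,'pics/s3.png',proj('side',[p,p+[0,0,10],p+[0,0,20],p+[0,0,30]]))
print(proj('side',[p,p+[0,0,10],p+[10,0,0],p+[0,10,0]]))
E
```

```text
time_s: 3.98
ee_pos: [485.2, -437.7, 125.0]
ee_rot: [-128.9, 90.0, 5.3]
force: [-0.7, 0.5, -0.4]
gripper_width: 19.3
time_s: 4.23
ee_pos: [485.2, -437.6, 124.9]
ee_rot: [-46.2, 90.0, 88.0]
force: [-0.5, 0.4, 0.9]
gripper_width: 13.8
t 4.23 p [ 485.2 -437.6  124.9] ydir -135.78 x [ 0.  0. -1.] q [-43.1  27.3  83.1   0.   69.6  92.7] F [-0.5  0.4  0.9] w 13.8
[[316.80860014 118.08905082]
 [316.99227852 115.07016031]
 [313.4729018  117.92059577]
 [316.70138964 119.64886386]]
```

View pics/s3.png

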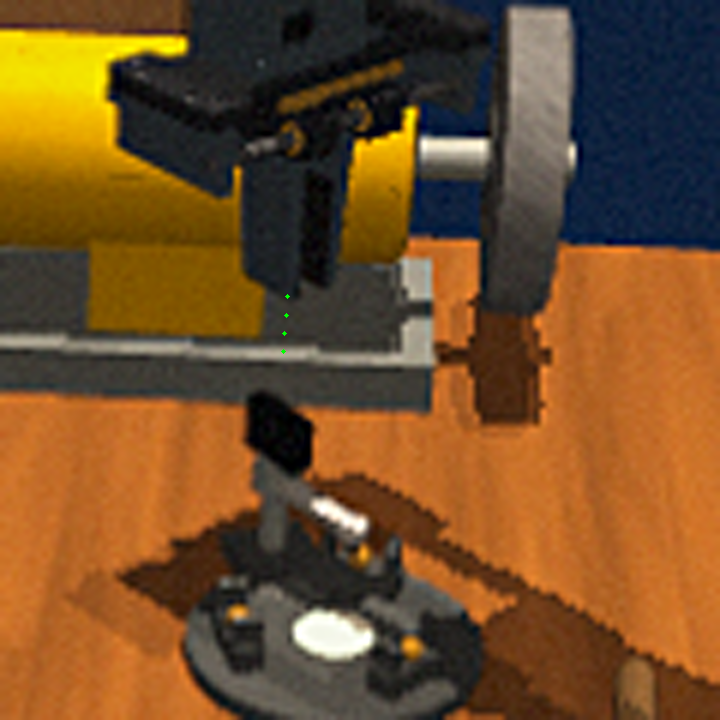

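View pics/t3.png

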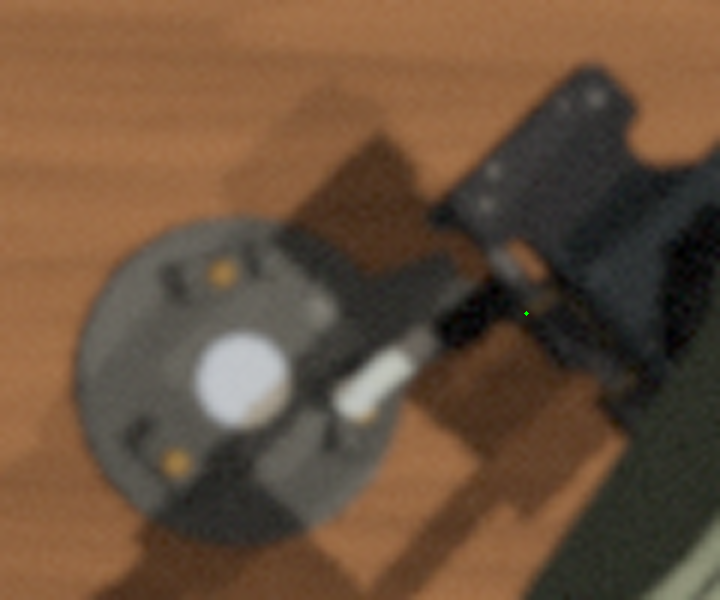

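Run:
```python
from h import *
s=grab_frame('side');t=grab_frame('top')
p,R,_=pose()
def W(l): return (p+np.array(l)@R.T)
pts=[(-79,sy*89,sz*38) for sy in(-1,1) for sz in(-1,1)]+[(0,sy*7,sz*16) for sy in(-1,1) for sz in(-1,1)]
crop(s,(270,40,400,150),6,'pics/s4.png',proj('side',W(pts)))
crop(t,(410,170,530,270),6,'pics/t4.png',proj('top',W(pts)))
```

```text
(no output)
```

View pics/s4.png

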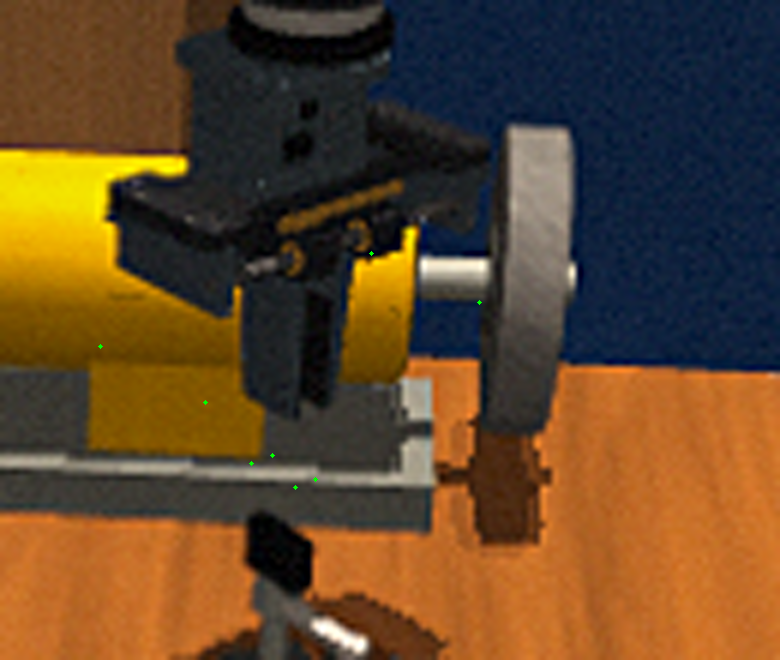

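View pics/t4.png

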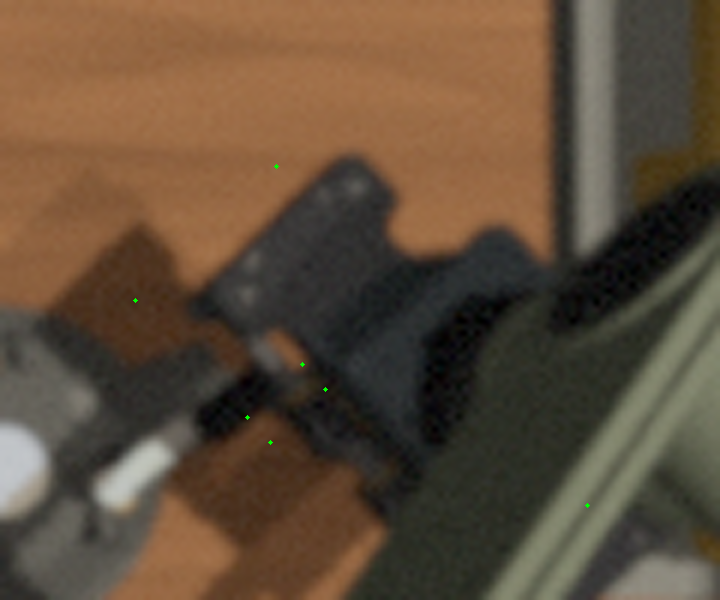

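Run:
```python
from h import *
p=np.array([169.8,549.4,176.9]);a=np.radians(72.8)
y=np.array([np.cos(a),np.sin(a),0]);x=np.array([0,0,-1.]);z=np.cross(x,y);R=np.c_[x,y,z]
def W(l): return (p+np.array(l)@R.T)
pts=[(-79,sy*89,sz*38) for sy in(-1,1) for sz in(-1,1)]+[(0,sy*50,sz*16) for sy in(-1,1) for sz in(-1,1)]
print(proj('top',W(pts)))
crop(np.load('t0.npy'),(0,280,130,420),5,'pics/t5.png',proj('top',W(pts)))
```

```text
[[ 59.56918717 397.38860551]
 [ 69.83384477 365.32014081]
 [-11.94550226 369.02160675]
 [ -2.15912994 337.41011855]
 [ 63.10457804 371.75376522]
 [ 67.15248391 359.1868832 ]
 [ 25.33274863 357.15790886]
 [ 29.29399286 344.67980812]]
```

View pics/t5.png

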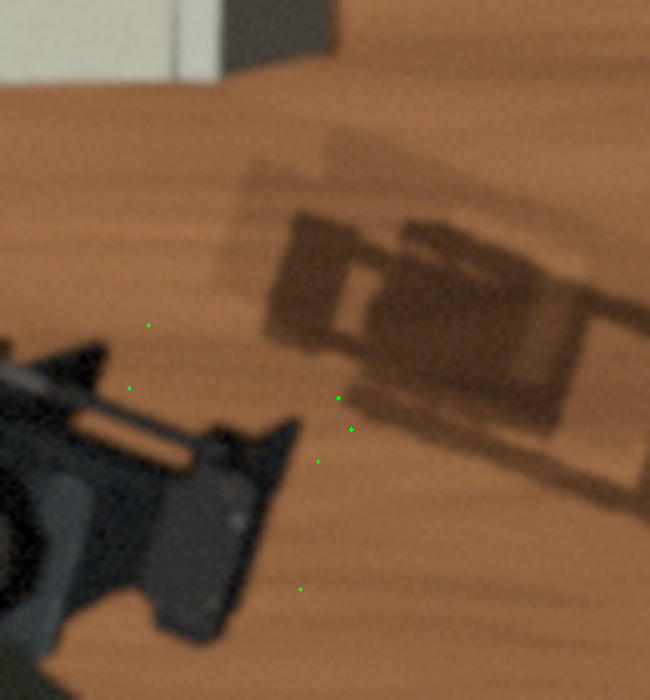

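```bash
python3 -m handwheel '{"gripper":[0.4,0.4,0.4,0.4,0.4],"offset":[[0,0,0],[0,0,0],[0,0,0],[0,0,0],[10,0,0]],"rot":[[0,0,0],[0,0,0],[0,0,0],[0,0,0],[0,0,0]]}'
python3 -m handwheel '{"gripper":[0.4,0.4,0.4,0.4,0.4],"offset":[[10,0,0],[20,0,0],[30,0,0],[30,0,0],[30,0,0]],"rot":[[0,0,0],[0,0,0],[0,0,0],[0,0,0],[0,0,0]]}'
python3 - <<'E'
from h import *
st()
s=grab_frame('side');t=grab_frame('top')
p,R,_=pose()
def W(l): return (p+np.array(l)@R.T)
w=state()['gripper_width']/2
pts=[(0,sy*w,sz*16) for sy in(-1,1) for sz in(-1,1)]
crop(s,(270,60,390,180),6,'pics/s6.png',proj('side',W(pts)))
E
```

```text
time_s: 4.85
ee_pos: [486.3, -438.7, 116.7]
ee_rot: [-176.1, 89.7, -41.9]
force: [-0.3, -0.5, -0.6]
gripper_width: 44.0
time_s: 5.27
ee_pos: [484.6, -437.1, 83.5]
ee_rot: [-0.3, 89.9, 133.9]
force: [0.2, 0.1, 0.8]
gripper_width: 54.8
t 5.27 p [ 484.6 -437.1   83.5] ydir -135.78 x [-0.002  0.002 -1.   ] q [-43.1  29.1  86.3   0.   64.8  92.7] F [0.2 0.1 0.8] w 54.8
```

View pics/s6.png

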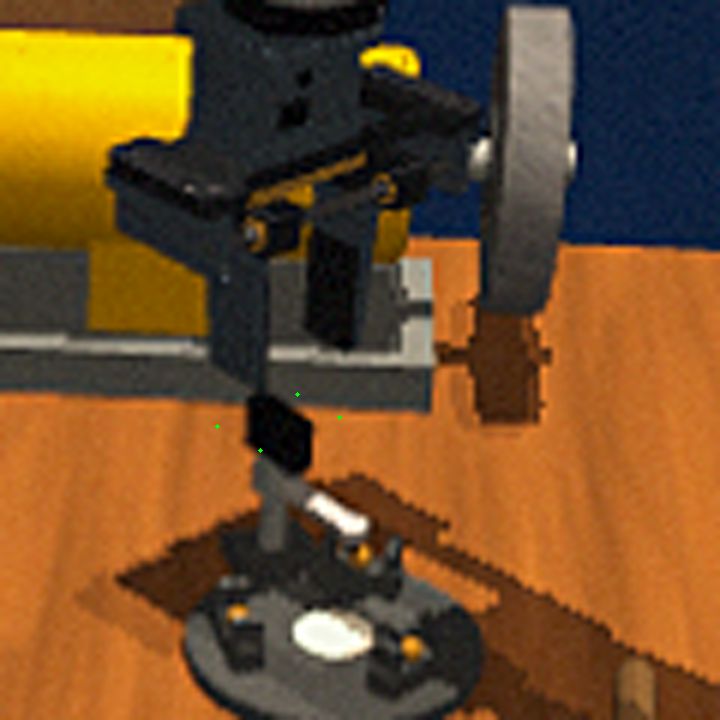

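```bash
python3 -m handwheel '{"gripper":[0.4,0.4,0.4,0.4,0.4],"offset":[[8,0,0],[16,0,0],[24,0,0],[32,0,0],[38,0,0]],"rot":[[0,0,0],[0,0,0],[0,0,0],[0,0,0],[0,0,0]]}'
python3 - <<'E'
from h import *
st()
s=grab_frame('side')
p,R,_=pose()
def W(l): return (p+np.array(l)@R.T)
w=state()['gripper_width']/2
pts=[(0,sy*w,sz*16) for sy in(-1,1) for sz in(-1,1)]
crop(s,(270,60,390,180),6,'pics/s7.png',proj('side',W(pts)))
E
```

```text
time_s: 5.78
ee_pos: [484.7, -437.1, 45.4]
ee_rot: [0.3, 89.9, 134.5]
force: [0.2, 0.5, 0.0]
gripper_width: 54.7
t 5.78 p [ 484.7 -437.1   45.4] ydir -135.77 x [-0.001  0.001 -1.   ] q [-43.1  30.9  89.    0.   60.2  92.7] F [0.2 0.5 0. ] w 54.7
```

View pics/s7.png

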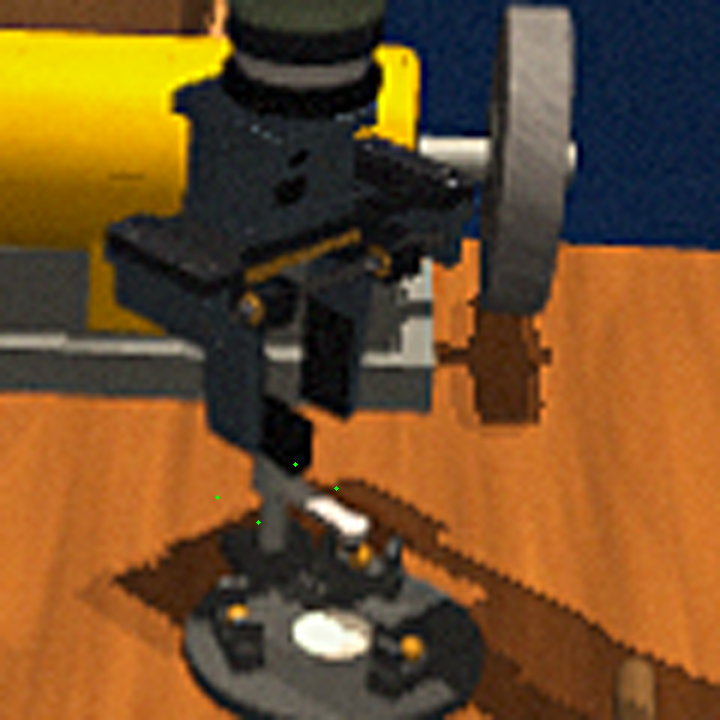

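```bash
python3 -m handwheel '{"gripper":[0.4,0.6,0.8,1,1],"offset":[[5,0,0],[5,0,0],[5,0,0],[5,0,0],[5,0,0]],"rot":[[0,0,0],[0,0,0],[0,0,0],[0,0,0],[0,0,0]]}' 30
python3 -m handwheel '{"gripper":[1,1,1,1,1],"offset":[[0,0,0],[0,0,0],[0,0,0],[0,0,0],[0,0,0]],"rot":[[0,0,0],[0,0,0],[0,0,0],[0,0,0],[0,0,0]]}'
python3 - <<'E'
from h import *
st()
s=grab_frame('side')
crop(s,(270,60,390,180),6,'pics/s8.png')
E
```

```text
time_s: 6.25
ee_pos: [485.5, -437.9, 42.4]
ee_rot: [-173.6, 89.9, -39.4]
force: [0.1, 0.4, 0.1]
gripper_width: 30.7
time_s: 6.67
ee_pos: [485.5, -437.2, 42.2]
ee_rot: [-91.2, 90.0, 43.0]
force: [1.2, 2.6, 1.7]
gripper_width: 13.3
t 6.67 p [ 485.5 -437.2   42.2] ydir -135.78 x [ 0.001  0.001 -1.   ] q [-43.   31.1  89.2   0.1  59.7  92.7] F [1.2 2.6 1.7] w 13.3
```

View pics/s8.png

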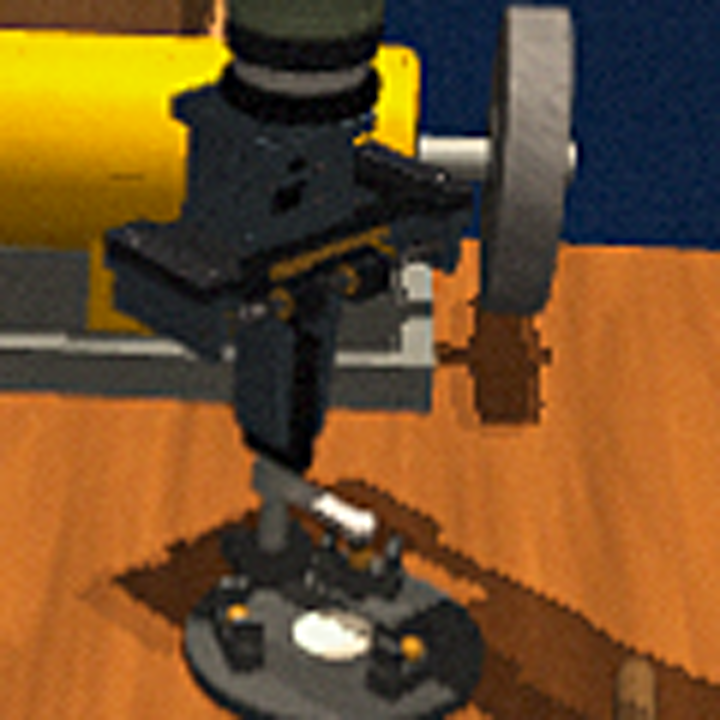

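```bash
python3 -m handwheel '{"gripper":[1,1,1,1,1],"offset":[[-3,0,0],[-6,0,0],[-9,0,0],[-12,0,0],[-14,0,0]],"rot":[[0,0,0],[0,0,0],[0,0,0],[0,0,0],[0,0,0]]}' 
python3 -m handwheel '{"gripper":[1,1,1,1,1],"offset":[[0,0,0],[0,0,0],[0,0,0],[0,0,0],[0,0,0]],"rot":[[-6,0,0],[-12,0,0],[-18,0,0],[-24,0,0],[-30,0,0]]}' 
python3 -c "
from h import *
st()"
```

```text
time_s: 7.13
ee_pos: [485.3, -437.2, 55.5]
ee_rot: [-41.9, 89.9, 92.4]
force: [4.1, 1.1, -8.1]
gripper_width: 14.0
time_s: 7.55
ee_pos: [485.4, -437.1, 55.4]
ee_rot: [-86.3, 89.9, 78.2]
force: [3.9, 1.8, -7.6]
gripper_width: 13.9
t 7.55 p [ 485.4 -437.1   55.4] ydir -105.5 x [ 0.     0.001 -1.   ] q [-43.   30.4  88.3   0.1  61.3  62.4] F [ 3.9  1.8 -7.6] w 13.9
```

```bash
python3 -m handwheel '{"gripper":[1,1,1,1,1],"offset":[[0,0,0],[0,0,0],[0,0,0],[0,0,0],[0,0,0]],"rot":[[-6,0,0],[-12,0,0],[-18,0,0],[-24,0,0],[-30,0,0]]}' 
python3 -m handwheel '{"gripper":[1,1,1,1,1],"offset":[[0,0,0],[0,0,0],[0,0,0],[0,0,0],[0,0,0]],"rot":[[-6,0,0],[-10,0,0],[-14,0,0],[-14,0,0],[-14,0,0]]}' 
python3 -m handwheel '{"gripper":[1,1,1,1,1],"offset":[[3,0,0],[6,0,0],[9,0,0],[12,0,0],[13,0,0]],"rot":[[0,0,0],[0,0,0],[0,0,0],[0,0,0],[0,0,0]]}' 
python3 -m handwheel '{"gripper":[0.8,0.6,0.4,0.4,0.4],"offset":[[0,0,0],[0,0,0],[0,0,0],[0,0,0],[0,0,0]],"rot":[[0,0,0],[0,0,0],[0,0,0],[0,0,0],[0,0,0]]}' 
python3 -c "
from h import *
st()
seq([(485,-437,200,-61.8),(505.3,-90.1,200,-61.8)])
s=grab_frame('side')
crop(s,(270,60,390,180),6,'pics/s9.png')
"
```

```text
time_s: 7.97
ee_pos: [485.4, -437.1, 55.4]
ee_rot: [-115.7, 89.9, 78.8]
force: [4.8, 1.8, -7.9]
gripper_width: 13.8
time_s: 8.38
ee_pos: [485.4, -437.0, 55.4]
ee_rot: [-125.3, 89.9, 82.8]
force: [5.0, 1.7, -7.7]
gripper_width: 13.4
time_s: 8.8
ee_pos: [485.4, -437.1, 42.8]
ee_rot: [-138.1, 89.9, 70.1]
force: [3.8, 3.1, -4.1]
gripper_width: 13.8
time_s: 9.22
ee_pos: [485.0, -438.2, 43.6]
ee_rot: [75.5, 89.9, -76.3]
force: [-0.8, -0.6, -1.7]
gripper_width: 42.3
t 9.22 p [ 485.  -438.2   43.6] ydir -61.8 x [ 0.    -0.001 -1.   ] q [-43.1  31.   89.1  -0.   59.8  18.7] F [-0.8 -0.6 -1.7] w 42.3
off [-156.4, -1.0, -0.6] rotx 0.0 rows 3.8
off [0.0, -296.1, -181.8] rotx -0.0 rows 8.3
```

View pics/s9.png

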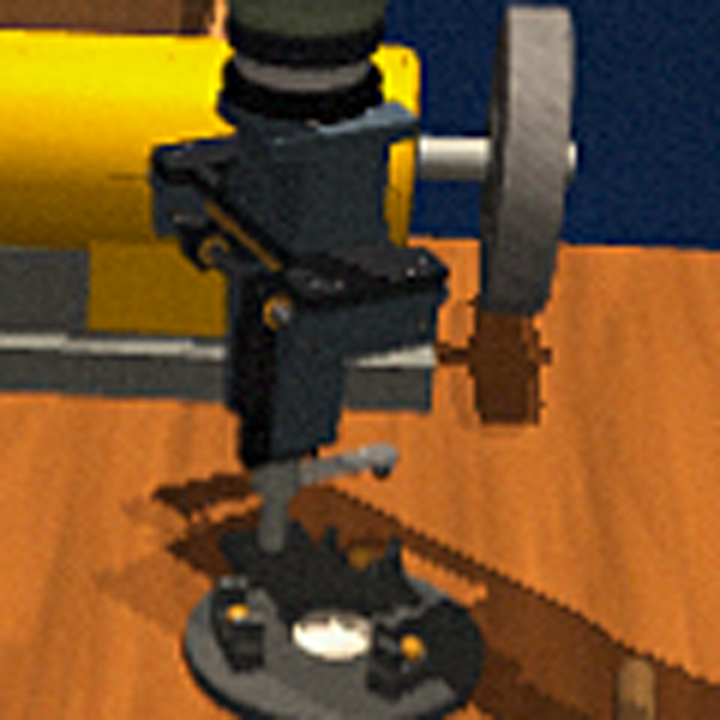

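```bash
python3 -c "
from h import *
seq([(485,-437,160,-61.8),(495,-260,160,-74),(505.3,-90.1,110,-87.65)],(485.2,-437.8,43.2,-61.8))
"
python3 -m handwheel '{"gripper":[0.4,0.4,0.4,0.2,0],"offset":[[-42,0,0],[-84,0,0],[-117,0,0],[-117,0,0],[-117,0,0]],"rot":[[0,0,0],[0,0,0],[0,0,0],[0,0,0],[0,0,0]]}'
```

```text
off [-116.8, -0.8, -0.2] rotx -0.0 rows 2.8
off [0.0, -151.3, -92.5] rotx 12.2 rows 4.3
off [50.0, -160.5, -56.7] rotx 13.7 rows 4.3
time_s: 9.68
ee_pos: [486.2, -438.8, 162.9]
ee_rot: [106.5, 89.7, -45.3]
force: [-0.0, -0.0, -1.0]
gripper_width: 65.1
```

```bash
python3 -m handwheel '{"gripper":[0,0,0,0,0],"offset":[[0,-151.3,-92.5],[0,-151.3,-92.5],[0,-151.3,-92.5],[0,-151.3,-92.5],[0,-151.3,-92.5]],"rot":[[12.2,0,0],[12.2,0,0],[12.2,0,0],[12.2,0,0],[12.2,0,0]]}' 
python3 -m handwheel '{"gripper":[0,0,0,0,0],"offset":[[0,-160.5,-56.7],[0,-160.5,-56.7],[0,-160.5,-56.7],[50,-160.5,-56.7],[50,-160.5,-56.7]],"rot":[[13.7,0,0],[13.7,0,0],[13.7,0,0],[13.7,0,0],[13.7,0,0]]}' 
python3 -m handwheel '{"gripper":[0,0,0],"offset":[[0,0,0],[0,0,0],[0,0,0]],"rot":[[0,0,0],[0,0,0],[0,0,0]]}'
python3 - <<'E'
from h import *
st()
s=grab_frame('side');t=grab_frame('top')
p,R,_=pose()
def W(l): return (p+np.array(l)@R.T)
pts=[(-33,sy*45.5,sz*16) for sy in(-1,1) for sz in(-1,1)]+[(-33,0,0)]
crop(s,(230,130,390,250),5,'pics/s10.png',np.r_[proj('side',W(pts)),proj('side',[[505.3,-90.1,44]])])
crop(t,(250,160,390,280),5,'pics/t10.png',np.r_[proj('top',W(pts)),proj('top',[[505.3,-90.1,44]])])
cv2.imwrite('pics/top10.png',cv2.resize(t[:,:,::-1],(800,600)))
E
```

```text
time_s: 10.1
ee_pos: [493.4, -254.7, 158.3]
ee_rot: [-65.5, 89.6, 130.7]
force: [0.2, 0.3, 1.4]
gripper_width: 91.1
time_s: 10.52
ee_pos: [504.4, -88.2, 108.3]
ee_rot: [-29.3, 89.9, 153.2]
force: [-0.1, -0.6, -0.8]
gripper_width: 91.1
time_s: 10.77
ee_pos: [505.7, -91.6, 110.0]
ee_rot: [93.1, 90.0, -84.6]
force: [0.2, 0.0, 0.9]
gripper_width: 91.1
t 10.77 p [505.7 -91.6 110. ] ydir -87.68 x [ 0.    -0.001 -1.   ] q [-11.5  16.  103.4  -0.   60.6  76.2] F [0.2 0.  0.9] w 91.1
```

View pics/s10.png

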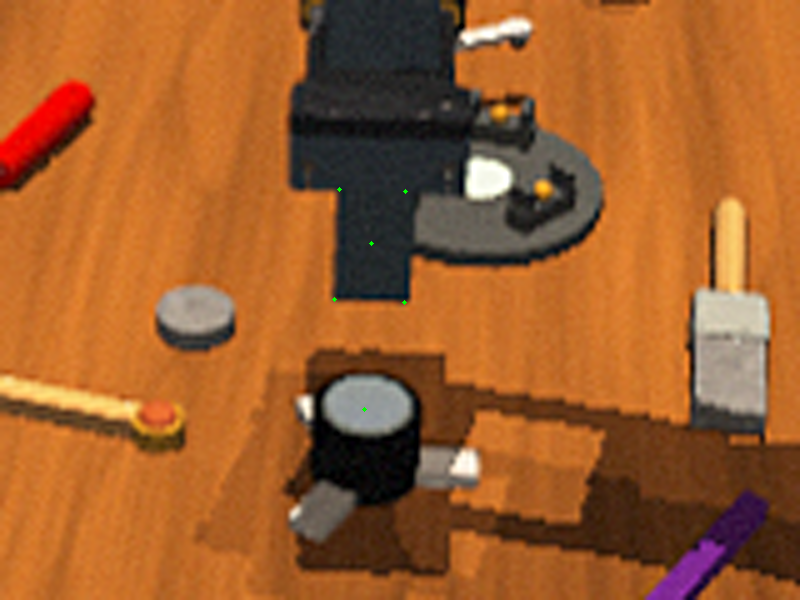

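View pics/t10.png

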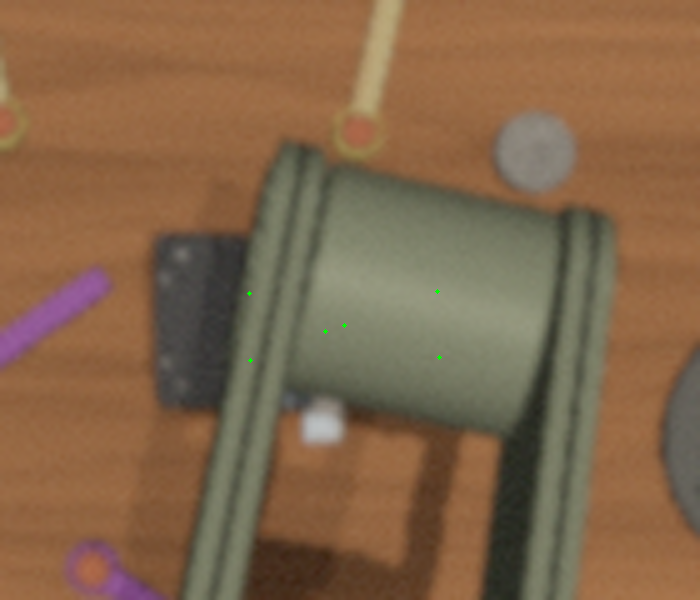

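View pics/top10.png

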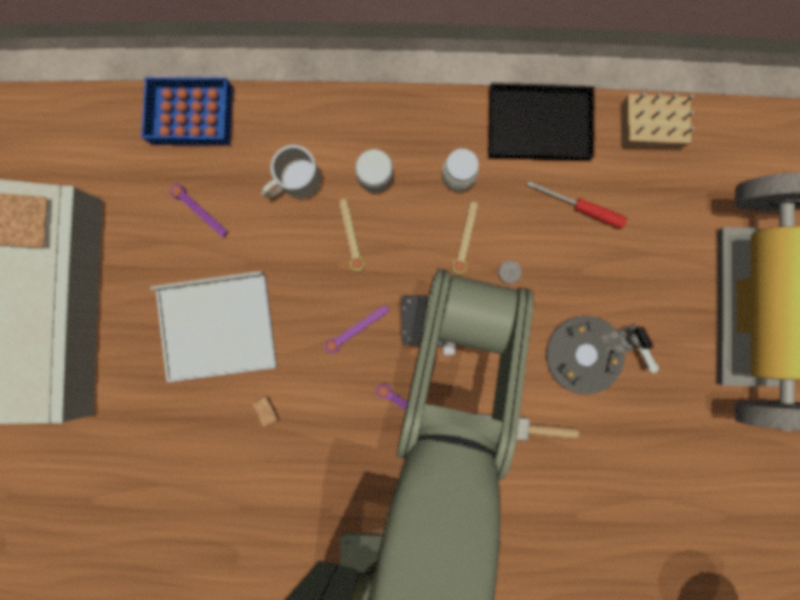

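```bash
python3 -m handwheel '{"gripper":[0,0,0,0,0],"offset":[[30,-1.5,0],[60,-1.5,0],[90,-1.5,0],[105,-1.5,0],[110,-1.5,0]],"rot":[[0,0,0],[0,0,0],[0,0,0],[0,0,0],[0,0,0]]}' 
python3 -m handwheel '{"gripper":[0,0,0,0,0],"offset":[[5,0,0],[10,0,0],[16,0,0],[16,0,0],[16,0,0]],"rot":[[0,0,0],[0,0,0],[0,0,0],[0,0,0],[0,0,0]]}'
python3 - <<'E'
from h import *
st()
s=grab_frame('side')
crop(s,(230,130,390,250),5,'pics/s11.png')
E
```

```text
time_s: 11.28
ee_pos: [503.9, -90.1, -2.0]
ee_rot: [-11.8, 89.8, 170.5]
force: [-0.4, 0.7, -0.2]
gripper_width: 91.0
time_s: 11.7
ee_pos: [505.6, -89.3, -15.6]
ee_rot: [171.3, 90.0, -6.4]
force: [0.3, -0.8, 0.6]
gripper_width: 91.1
t 11.7 p [505.6 -89.3 -15.6] ydir -87.68 x [ 0.001 -0.    -1.   ] q [-11.3  24.6 112.3   0.   43.1  76.4] F [ 0.3 -0.8  0.6] w 91.1
```

View pics/s11.png

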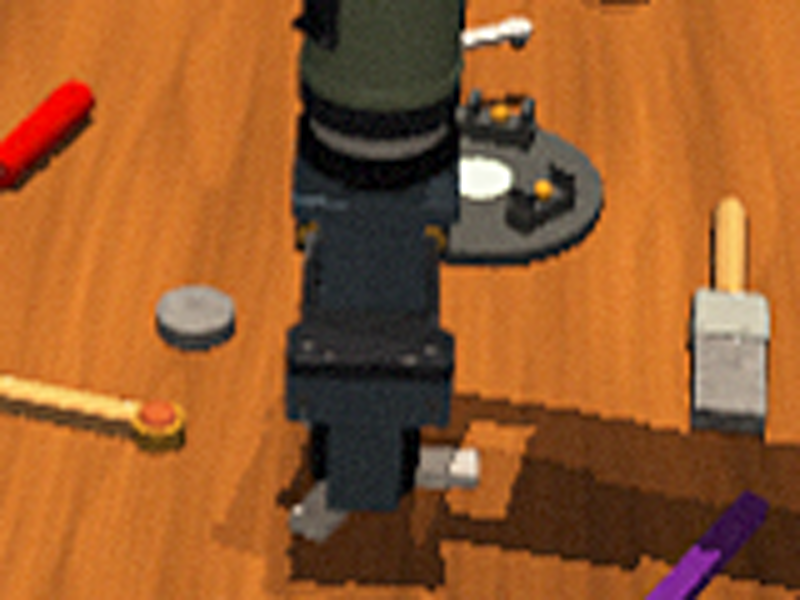

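```bash
python3 -m handwheel '{"gripper":[0.3,0.5,0.6,0.7,0.7],"offset":[[0,0,0],[0,0,0],[0,0,0],[0,0,0],[0,0,0]],"rot":[[0,0,0],[0,0,0],[0,0,0],[0,0,0],[0,0,0]]}' 20
python3 -m handwheel '{"gripper":[0.7,0.7,0.7,0.7],"offset":[[0,0,0],[0,0,0],[0,0,0],[-3,0,0]],"rot":[[0,0,0],[0,0,0],[0,0,0],[0,0,0]]}' 
python3 -m handwheel '{"gripper":[0.7,0.7,0.7,0.7,0.7],"offset":[[-10,0,0],[-20,0,0],[-40,0,0],[-60,0,0],[-60,0,0]],"rot":[[0,0,0],[0,0,0],[0,0,0],[0,0,0],[0,0,0]]}'
python3 - <<'E'
from h import *
st()
s=grab_frame('side')
crop(s,(230,130,390,250),5,'pics/s12.png')
E
```

```text
time_s: 12.17
ee_pos: [505.3, -89.1, -16.0]
ee_rot: [-165.8, 90.0, 16.5]
force: [0.3, -0.0, -0.4]
gripper_width: 60.8
time_s: 12.5
ee_pos: [504.5, -88.9, -13.6]
ee_rot: [-22.3, 89.9, 160.0]
force: [-0.8, 0.5, -2.1]
gripper_width: 55.4
time_s: 12.92
ee_pos: [508.5, -89.7, 51.2]
ee_rot: [168.2, 89.5, -9.5]
force: [1.4, -0.3, -1.9]
gripper_width: 55.4
t 12.92 p [508.5 -89.7  51.2] ydir -87.68 x [ 0.009 -0.001 -1.   ] q [-11.3  19.5 108.    0.   51.9  76.4] F [ 1.4 -0.3 -1.9] w 55.4
```

View pics/s12.png

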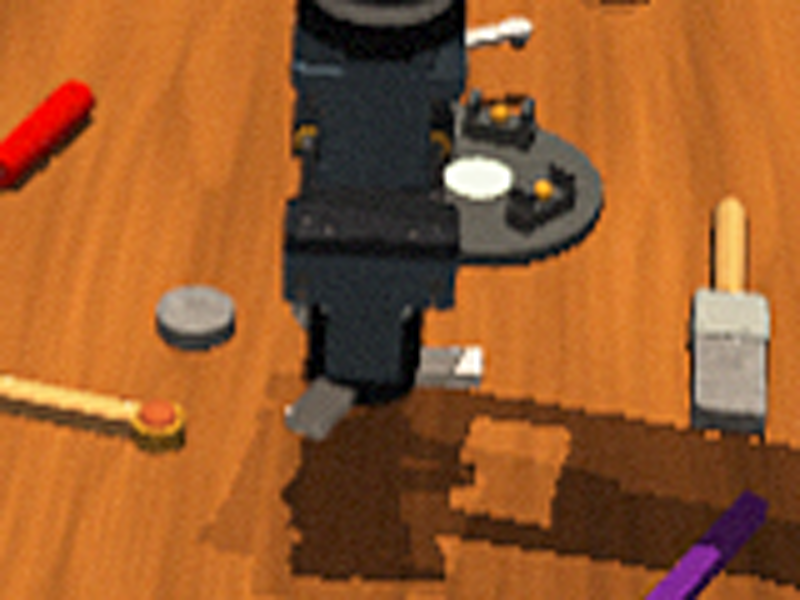

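```bash
python3 -c "
from h import *
seq([(490,-190,120,-105),(452,-352,110,-133.2)],(505.4,-89.1,47.5,-87.68))
"
```

```text
off [-72.5, 100.2, 19.5] rotx 17.3 rows 3.0
off [10.0, 166.3, -5.2] rotx 28.2 rows 4.0
```

```bash
python3 -m handwheel '{"gripper":[0.7,0.7,0.7,0.7,0.7],"offset":[[-30,10,2],[-60,40,8],[-72.5,70,14],[-72.5,100.2,19.5],[-72.5,100.2,19.5]],"rot":[[3,0,0],[8,0,0],[13,0,0],[17.3,0,0],[17.3,0,0]]}' 
python3 -m handwheel '{"gripper":[0.7,0.7,0.7,0.7,0.7],"offset":[[0,33,-1],[0,66,-2],[5,105,-3],[10,145,-4],[10,166.3,-5.2]],"rot":[[6,0,0],[12,0,0],[18,0,0],[24,0,0],[28.2,0,0]]}' 
python3 -m handwheel '{"gripper":[0.7,0.7,0.7,0.7],"offset":[[20,0,0],[40,0,0],[50,0,0],[50,0,0]],"rot":[[0,0,0],[0,0,0],[0,0,0],[0,0,0]]}'
python3 - <<'E'
from h import *
st()
s=grab_frame('side');t=grab_frame('top')
p,R,_=pose()
yaw=182.35-87.68-np.degrees(np.arctan2(R[1,1],R[0,1]));yaw=182.35-(-87.68-np.degrees(np.arctan2(R[1,1],R[0,1])))
z=p[2]+16
pts=[]
for k in range(3):
    a=np.radians(yaw+120*k);d=np.array([np.cos(a),np.sin(a),0]);n=np.array([-d[1],d[0],0])
    for w in(-10,10):
        q=p*[1,1,0]+58*d+w*n; pts+= [q+[0,0,z],q+[0,0,z+10]]
fp=[]
for k in range(3):
    a=np.radians(-103.2+120*k); fp.append([452+50*np.cos(a),-352+50*np.sin(a),31])
print(yaw)
crop(s,(280,80,380,190),6,'pics/s13.png',np.r_[proj('side',pts),proj('side',fp)])
crop(t,(370,205,470,285),8,'pics/t13.png',np.r_[proj('top',pts),proj('top',fp)])
E
```

```text
time_s: 13.38
ee_pos: [489.5, -194.7, 119.7]
ee_rot: [124.8, 89.8, -70.5]
force: [0.1, 0.1, -3.2]
gripper_width: 55.5
time_s: 13.8
ee_pos: [449.6, -354.5, 107.0]
ee_rot: [26.9, 89.8, 163.3]
force: [0.2, 1.2, -2.6]
gripper_width: 55.7
time_s: 14.13
ee_pos: [449.5, -349.8, 55.8]
ee_rot: [2.3, 89.5, 139.2]
force: [-0.8, 0.8, -1.2]
gripper_width: 55.6
t 14.13 p [ 449.5 -349.8   55.8] ydir -133.16 x [-0.006  0.005 -1.   ] q [-39.1  23.9  99.9   0.   56.7  94.1] F [-0.8  0.8 -1.2] w 55.6
136.89628528137416
```

View pics/s13.png

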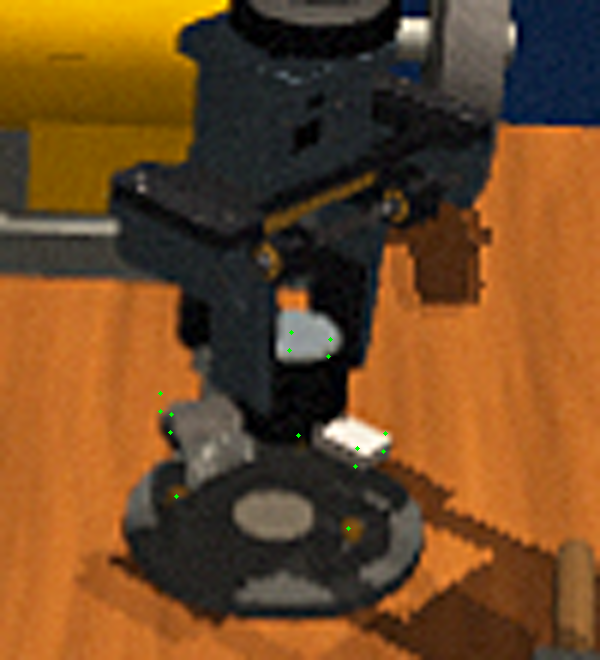

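View pics/t13.png

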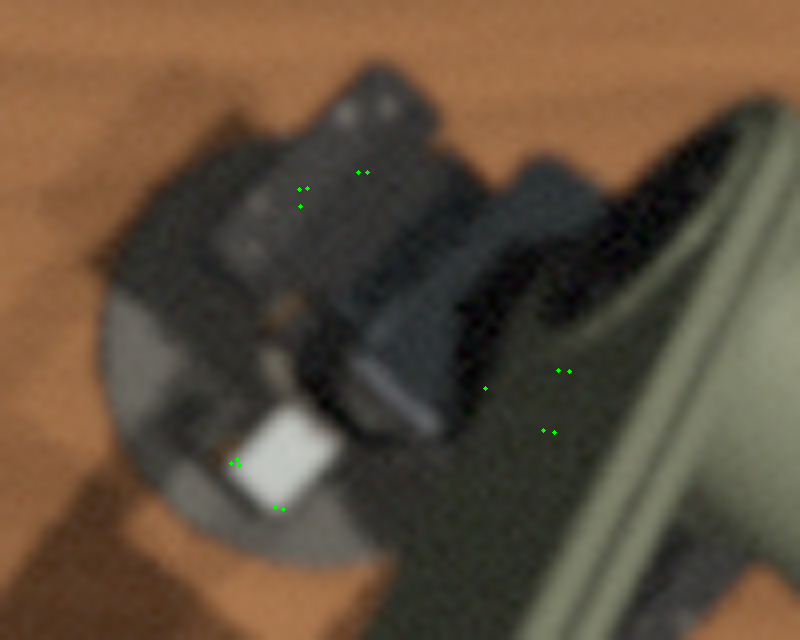

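Run:
```python
from h import *
s=grab_frame('side');st()
crop(s,(295,120,360,185),12,'pics/s14.png')
```

```text
t 14.28 p [ 452.5 -351.9   59.8] ydir -133.13 x [ 0.001 -0.    -1.   ] q [-39.   23.7  99.5   0.   56.7  94.1] F [ 0.1 -0.3 -1.9] w 55.4
```

View pics/s14.png

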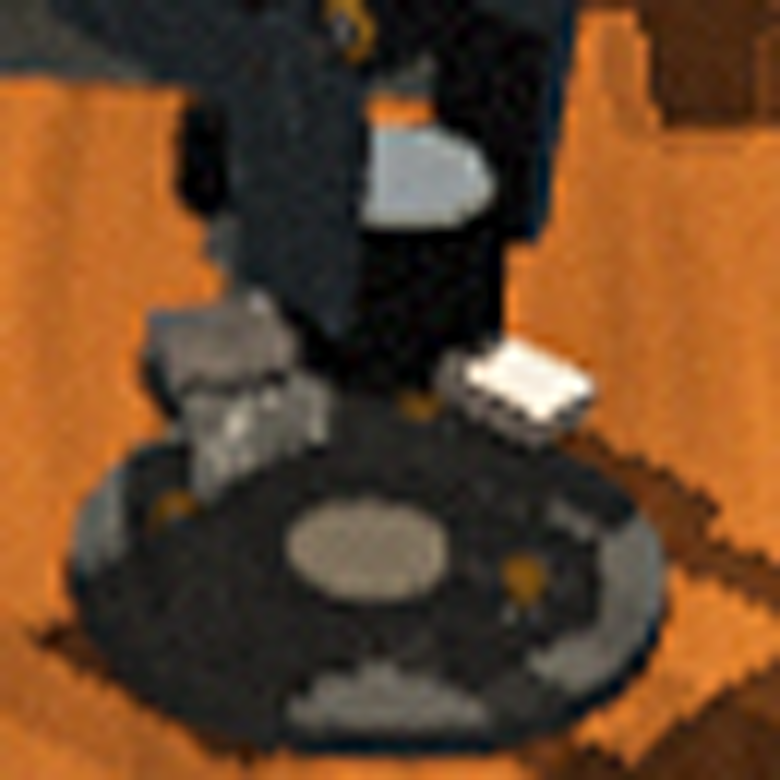

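```bash
cat > ov.py <<'E'
from h import *
import sys
def lensov(p,yaw,z):
    pts=[]
    for k in range(3):
        a=np.radians(yaw+120*k);d=np.array([np.cos(a),np.sin(a),0]);n=np.array([-d[1],d[0],0])
        for w in(-10,10):
            q=np.array([p[0],p[1],0])+58*d+w*n; pts+= [q+[0,0,z],q+[0,0,z+10]]
    return pts
E
python3 - <<'E'
from ov import *
s=grab_frame('side');t=grab_frame('top')
p,R,_=pose()
z=p[2]+16
pts=lensov(p,136.85,z)
top=[[p[0],p[1],z+44]]
crop(s,(295,120,360,185),12,'pics/s15.png',proj('side',pts+top))
crop(t,(385,225,435,285),12,'pics/t15.png',proj('top',pts))
E
```

```text
(no output)
```

View pics/s15.png

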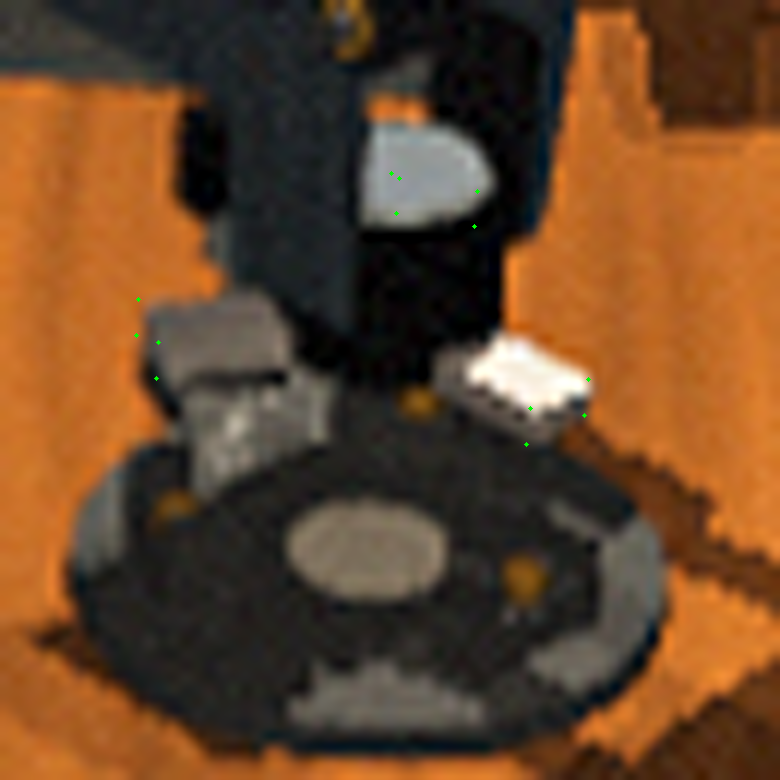

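View pics/t15.png

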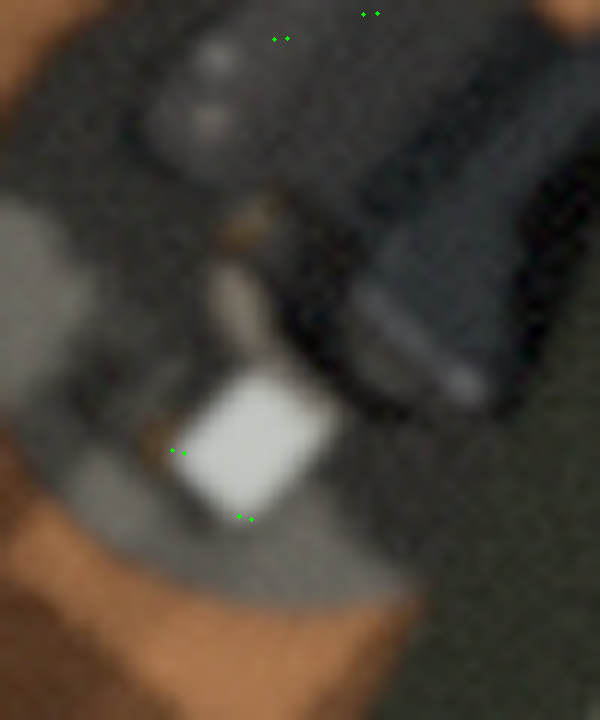

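```bash
python3 -m handwheel '{"gripper":[0.7,0.7,0.7,0.7,0.7],"offset":[[8,0,0],[16,0,0],[24,0,0],[30,0,0],[33,0,0]],"rot":[[0,0,0],[0,0,0],[0,0,0],[0,0,0],[0,0,0]]}' 
python3 -m handwheel '{"gripper":[0.7,0.7,0.7,0.7],"offset":[[1,0,0],[2,0,0],[3,0,0],[3,0,0]],"rot":[[0,0,0],[0,0,0],[0,0,0],[0,0,0]]}'
python3 - <<'E'
from ov import *
st()
s=grab_frame('side');t=grab_frame('top')
crop(s,(295,120,360,185),12,'pics/s16.png')
E
```

```text
time_s: 14.8
ee_pos: [451.1, -351.4, 24.9]
ee_rot: [1.6, 89.9, 138.4]
force: [0.7, -0.9, -3.4]
gripper_width: 55.2
time_s: 15.13
ee_pos: [452.0, -352.1, 23.4]
ee_rot: [-151.6, 90.0, -14.8]
force: [-0.9, 0.5, -2.2]
gripper_width: 55.7
t 15.13 p [ 452.  -352.1   23.4] ydir -133.18 x [ 0. -0. -1.] q [-39.1  26.  101.9   0.   52.1  94.1] F [-0.9  0.5 -2.2] w 55.7
```

View pics/s16.png

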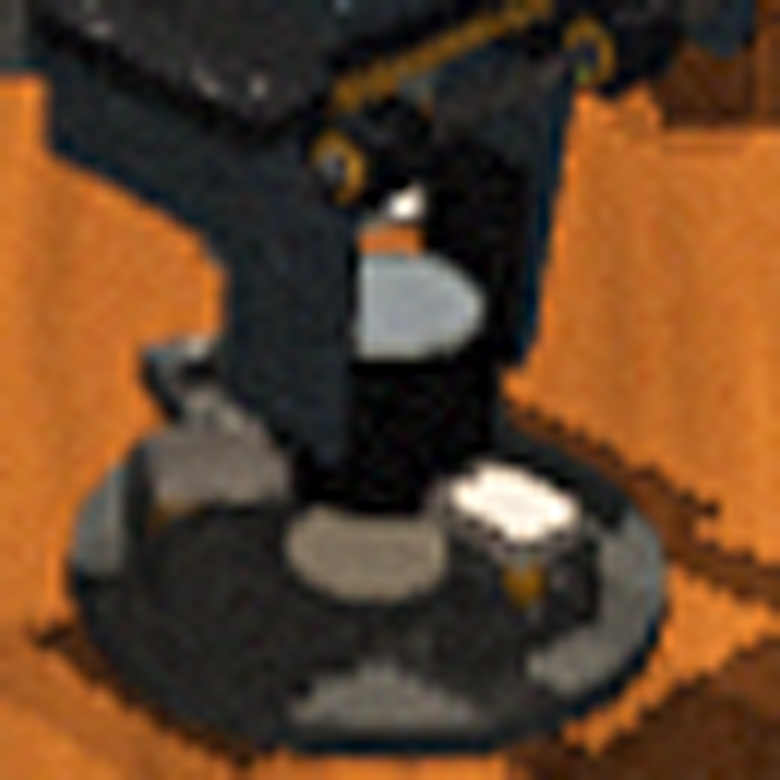

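```bash
python3 -m handwheel '{"gripper":[0.7,0.7,0.7,0.7],"offset":[[0.7,0,0],[1.4,0,0],[2,0,0],[2,0,0]],"rot":[[0,0,0],[0,0,0],[0,0,0],[0,0,0]]}' 
python3 -m handwheel '{"gripper":[0.7,0.7,0.7,0.7],"offset":[[0.5,0,0],[1,0,0],[1.5,0,0],[1.5,0,0]],"rot":[[0,0,0],[0,0,0],[0,0,0],[0,0,0]]}'
```

```text
time_s: 15.57
ee_pos: [451.8, -352.0, 21.3]
ee_rot: [-23.8, 90.0, 113.0]
force: [-0.3, -0.4, -2.8]
gripper_width: 55.6
time_s: 15.9
ee_pos: [451.8, -352.0, 19.8]
ee_rot: [-13.1, 90.0, 123.8]
force: [-0.1, 0.4, -2.1]
gripper_width: 55.5
```

```bash
python3 -m handwheel '{"gripper":[0.7,0.7,0.7],"offset":[[0.5,0,0],[1,0,0],[1,0,0]],"rot":[[0,0,0],[0,0,0],[0,0,0]]}'
```

```text
time_s: 16.15
ee_pos: [451.9, -352.1, 19.0]
ee_rot: [-134.1, 90.0, 2.7]
force: [0.2, -0.1, -1.9]
gripper_width: 55.3
```

```bash
python3 -m handwheel '{"gripper":[0.7,0.7,0.7],"offset":[[0.4,0,0],[0.8,0,0],[0.8,0,0]],"rot":[[0,0,0],[0,0,0],[0,0,0]]}'; python3 -m handwheel '{"gripper":[0.7,0.7,0.7],"offset":[[0.4,0,0],[0.8,0,0],[0.8,0,0]],"rot":[[0,0,0],[0,0,0],[0,0,0]]}' ; python3 -c "
from h import *
s=grab_frame('side')
crop(s,(295,120,360,185),12,'pics/s17.png')"
```

```text
time_s: 16.4
ee_pos: [452.0, -352.1, 18.7]
ee_rot: [-167.0, 90.0, -30.2]
force: [-1.3, 1.1, 3.9]
gripper_width: 55.6
time_s: 16.65
ee_pos: [452.0, -352.1, 18.6]
ee_rot: [-172.6, 90.0, -35.8]
force: [-3.0, 2.5, 8.4]
gripper_width: 55.3
```

View pics/s17.png

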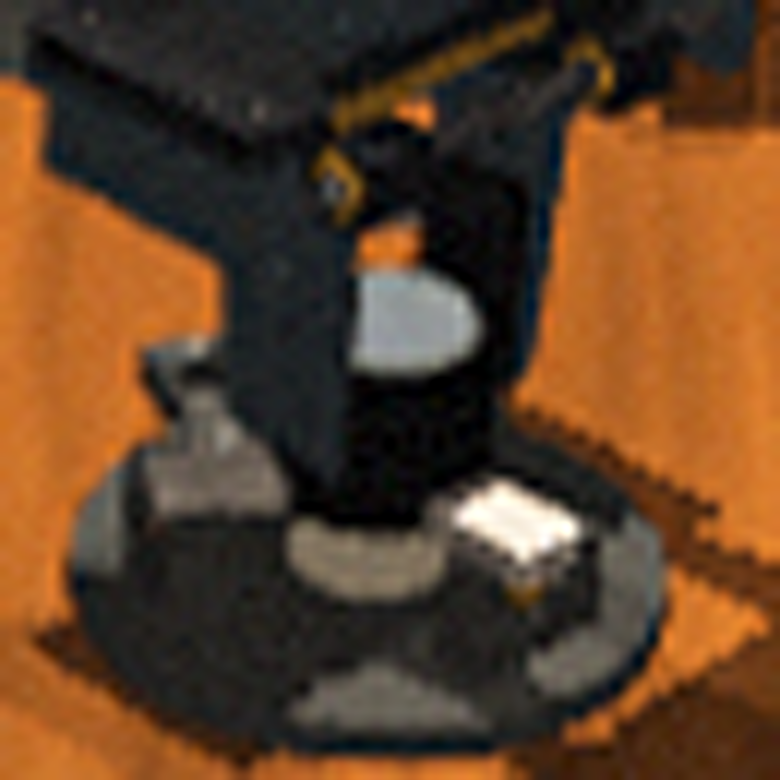

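```bash
python3 -m handwheel '{"gripper":[0.7,0.5,0.3,0.15,0.15],"offset":[[-0.9,0,0],[-0.9,0,0],[-0.9,0,0],[-0.9,0,0],[-0.9,0,0]],"rot":[[0,0,0],[0,0,0],[0,0,0],[0,0,0],[0,0,0]]}';python3 -m handwheel '{"gripper":[0.1,0.1,0.1,0.1],"offset":[[-8,0,0],[-25,0,0],[-60,0,0],[-100,0,0]],"rot":[[0,0,0],[0,0,0],[0,0,0],[0,0,0]]}'
python3 -c "
from h import *
st()
s=grab_frame('side');t=grab_frame('top')
crop(s,(295,120,360,185),12,'pics/s18.png')
seq([(484,-437,120,-61.8)],(452,-352,118.6,-133.2))"
```

```text
time_s: 17.12
ee_pos: [452.0, -352.1, 17.9]
ee_rot: [-111.6, 90.0, 25.2]
force: [0.3, 0.5, -0.2]
gripper_width: 72.7
time_s: 17.45
ee_pos: [450.6, -351.0, 117.7]
ee_rot: [3.0, 89.7, 139.8]
force: [0.9, -0.3, -0.6]
gripper_width: 82.0
t 17.45 p [ 450.6 -351.   117.7] ydir -133.18 x [-0.004  0.003 -1.   ] q [-39.1  20.6  95.1   0.   64.6  94.1] F [ 0.9 -0.3 -0.6] w 82.0
off [-1.4, 40.1, -81.5] rotx -71.4 rows 10.0
```

View pics/s18.png

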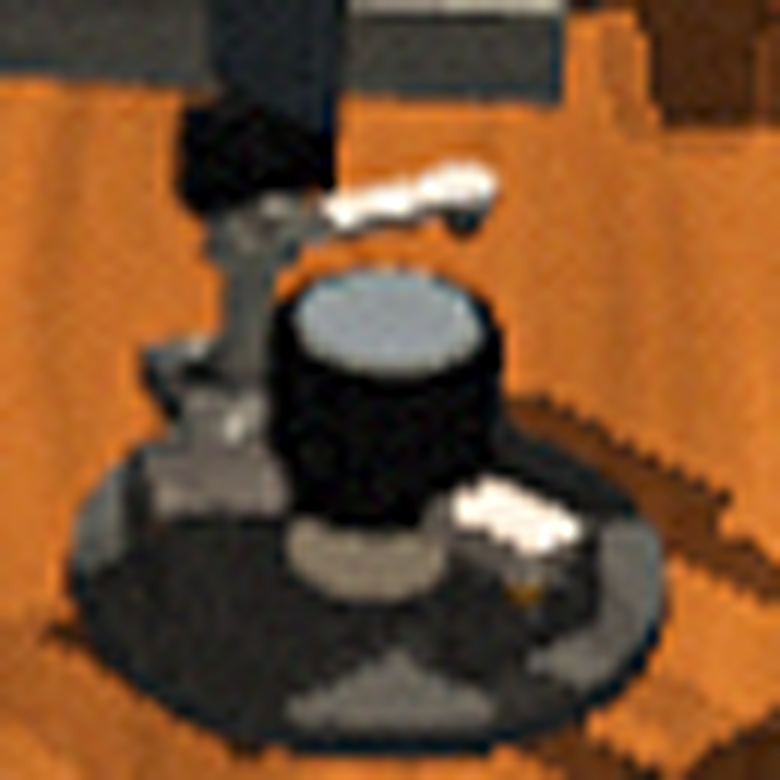

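```bash
python3 -m handwheel '{"gripper":[0.2,0.4,0.4,0.4,0.4],"offset":[[-2,20,-40],[-2,40.1,-81.5],[-2,40.1,-81.5],[-2,40.1,-81.5],[-2,40.1,-81.5]],"rot":[[-7,0,0],[-14,0,0],[-21,0,0],[-28,0,0],[-35,0,0]]}';python3 -m handwheel '{"gripper":[0.4,0.4,0.4,0.4,0.4],"offset":[[0,0,0],[0,0,0],[0,0,0],[0,0,0],[0,0,0]],"rot":[[-7,0,0],[-14,0,0],[-21,0,0],[-28,0,0],[-35,0,0]]}'
python3 -c "
from h import *
st()
go([485.4,-437.1,42.5],-61.8)"
```

```text
time_s: 17.97
ee_pos: [483.9, -437.9, 119.4]
ee_rot: [-41.1, 90.0, 131.0]
force: [-0.2, 1.1, 0.3]
gripper_width: 55.2
time_s: 18.38
ee_pos: [483.8, -437.0, 119.9]
ee_rot: [-79.7, 90.0, 127.4]
force: [-0.3, 0.5, -0.0]
gripper_width: 55.0
t 18.38 p [ 483.8 -437.   119.9] ydir -62.83 x [-0.  0. -1.] q [-43.1  27.3  83.7   0.   69.   19.7] F [-0.3  0.5 -0. ] w 55.0
offset [77.4  0.9 -1.4] rot [-1.03  0.01  0.03]
```

```bash
python3 -m handwheel '{"gripper":[0.4,0.4,0.4,0.4,0.4],"offset":[[0,0.9,-1.4],[30,0.9,-1.4],[55,0.9,-1.4],[70,0.9,-1.4],[77.4,0.9,-1.4]],"rot":[[-1,0,0],[-1,0,0],[-1,0,0],[-1,0,0],[-1,0,0]]}';python3 -m handwheel '{"gripper":[0.5,0.7,0.9,1,1],"offset":[[0,0,0],[0,0,0],[0,0,0],[0,0,0],[0,0,0]],"rot":[[0,0,0],[0,0,0],[0,0,0],[0,0,0],[0,0,0]]}' 30
python3 -m handwheel '{"gripper":[1,1,1,1,1],"offset":[[0,0,0],[0,0,0],[0,0,0],[0,0,0],[0,0,0]],"rot":[[0,0,0],[0,0,0],[0,0,0],[0,0,0],[0,0,0]]}'
python3 -m handwheel '{"gripper":[1,1,1,1,1],"offset":[[-4,0,0],[-8,0,0],[-12,0,0],[-16,0,0],[-16,0,0]],"rot":[[0,0,0],[0,0,0],[0,0,0],[0,0,0],[0,0,0]]}'
python3 -c "
from h import *
st()
s=grab_frame('side')
crop(s,(295,100,360,165),12,'pics/s19.png')"
```

```text
time_s: 18.8
ee_pos: [484.3, -435.9, 39.9]
ee_rot: [-71.7, 89.7, 136.0]
force: [-0.2, 0.4, -1.0]
gripper_width: 54.8
time_s: 19.22
ee_pos: [486.1, -437.8, 44.1]
ee_rot: [111.0, 89.9, -41.2]
force: [-0.7, -0.7, -0.4]
gripper_width: 24.0
time_s: 19.63
ee_pos: [485.7, -437.1, 43.5]
ee_rot: [149.7, 90.0, -2.5]
force: [-1.3, 1.4, 4.7]
gripper_width: 14.2
time_s: 20.05
ee_pos: [485.5, -437.0, 58.6]
ee_rot: [-95.2, 90.0, 112.6]
force: [2.9, 0.2, -8.5]
gripper_width: 13.6
t 20.05 p [ 485.5 -437.    58.6] ydir -62.18 x [-0.     0.001 -1.   ] q [-43.   30.3  88.1   0.   61.7  19.2] F [ 2.9  0.2 -8.5] w 13.6
```

View pics/s19.png

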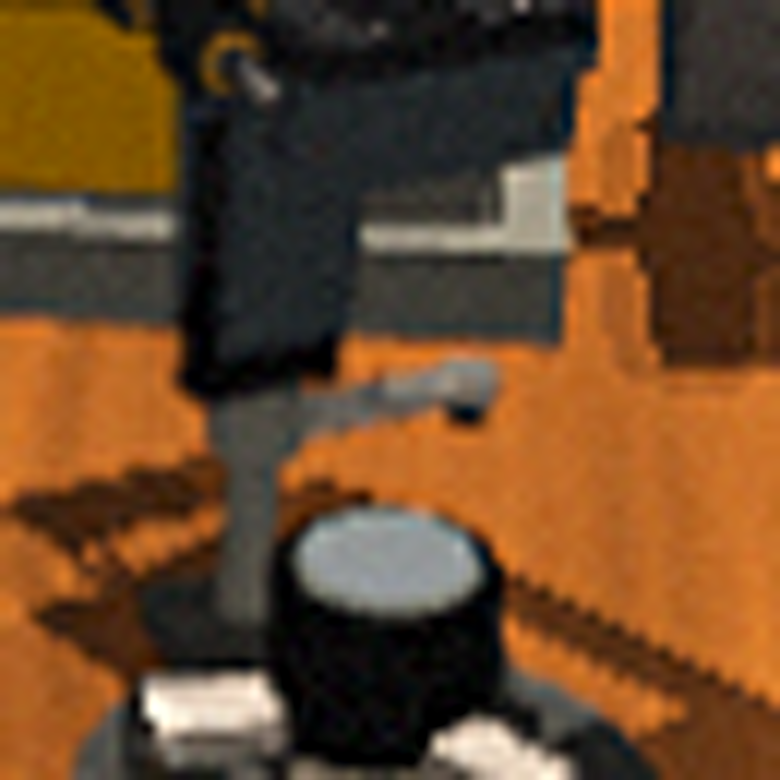

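```bash
python3 -m handwheel '{"gripper":[1,1,1,1,1],"offset":[[0,0,0],[0,0,0],[0,0,0],[0,0,0],[0,0,0]],"rot":[[6,0,0],[12,0,0],[18,0,0],[24,0,0],[30,0,0]]}'
python3 -m handwheel '{"gripper":[1,1,1,1,1],"offset":[[0,0,0],[0,0,0],[0,0,0],[0,0,0],[0,0,0]],"rot":[[6,0,0],[12,0,0],[18,0,0],[24,0,0],[30,0,0]]}'
python3 -m handwheel '{"gripper":[1,1,1,1,1],"offset":[[0,0,0],[0,0,0],[0,0,0],[0,0,0],[0,0,0]],"rot":[[6,0,0],[11,0,0],[13.6,0,0],[13.6,0,0],[13.6,0,0]]}'
python3 -c "
from h import *
st()
s=grab_frame('side')
crop(s,(295,100,360,165),12,'pics/s20.png')"
```

```text
time_s: 20.52
ee_pos: [485.5, -437.1, 58.1]
ee_rot: [-50.8, 90.0, 126.8]
force: [1.3, -0.7, -9.2]
gripper_width: 13.8
time_s: 20.93
ee_pos: [485.4, -437.1, 58.1]
ee_rot: [-8.0, 90.0, 139.6]
force: [1.8, -0.9, -8.5]
gripper_width: 13.6
time_s: 21.35
ee_pos: [485.4, -437.1, 58.2]
ee_rot: [4.8, 90.0, 139.1]
force: [1.8, 0.1, -9.5]
gripper_width: 13.8
t 21.35 p [ 485.4 -437.1   58.2] ydir -135.7 x [-0.001  0.    -1.   ] q [-43.   30.3  88.1  -0.   61.7  92.7] F [ 1.8  0.1 -9.5] w 13.8
```

View pics/s20.png

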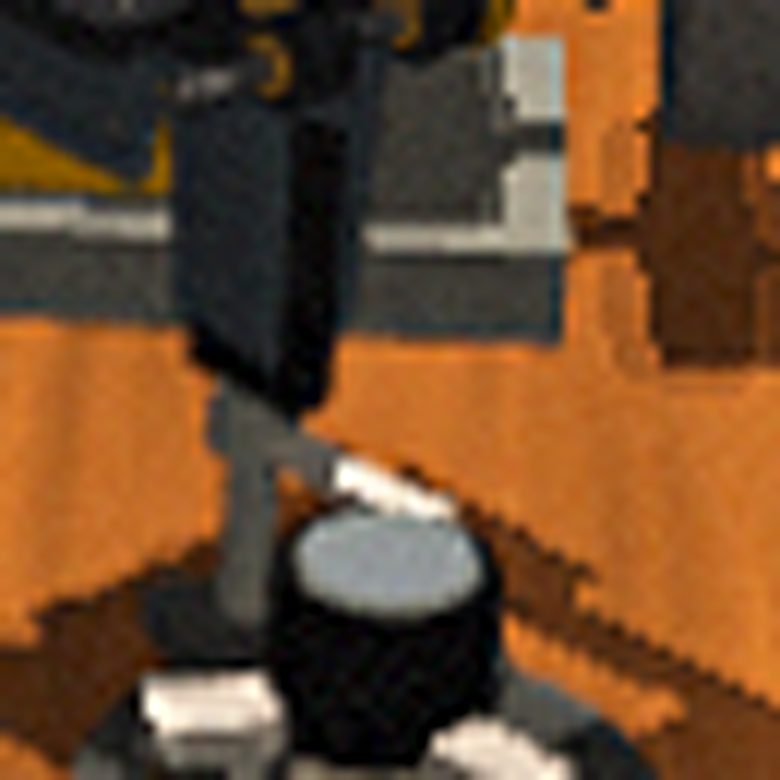

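```bash
python3 -m handwheel '{"gripper":[1,1,1,1,1],"offset":[[2.5,0,0],[5,0,0],[7.5,0,0],[10,0,0],[10.5,0,0]],"rot":[[0,0,0],[0,0,0],[0,0,0],[0,0,0],[0,0,0]]}'
python3 -m handwheel '{"gripper":[1,1,1],"offset":[[0.7,0,0],[0.7,0,0],[0.7,0,0]],"rot":[[0,0,0],[0,0,0],[0,0,0]]}'
python3 -m handwheel '{"gripper":[0.8,0.6,0.4,0.4,0.4],"offset":[[0,0,0],[0,0,0],[0,0,0],[0,0,0],[0,0,0]],"rot":[[0,0,0],[0,0,0],[0,0,0],[0,0,0],[0,0,0]]}'
python3 -m handwheel '{"gripper":[0.4,0.4,0.4,0.4,0.4],"offset":[[-10,0,0],[-40,0,0],[-80,0,0],[-120,0,0],[-120,0,0]],"rot":[[0,0,0],[0,0,0],[0,0,0],[0,0,0],[0,0,0]]}'
python3 -c "
from h import *
st()
s=grab_frame('side');t=grab_frame('top')
crop(s,(295,100,360,165),12,'pics/s21.png')
cv2.imwrite('pics/top21.png',cv2.resize(t[:,:,::-1],(800,600)))"
```

```text
time_s: 21.82
ee_pos: [485.4, -437.2, 48.0]
ee_rot: [10.3, 90.0, 144.5]
force: [0.4, -0.2, -5.8]
gripper_width: 13.9
time_s: 22.07
ee_pos: [485.4, -437.2, 47.7]
ee_rot: [3.6, 90.0, 137.8]
force: [0.7, -0.0, -5.4]
gripper_width: 13.6
time_s: 22.48
ee_pos: [485.7, -437.5, 48.2]
ee_rot: [-177.1, 89.9, -42.9]
force: [0.5, -0.2, 0.1]
gripper_width: 42.0
time_s: 22.9
ee_pos: [489.4, -440.8, 178.1]
ee_rot: [-176.8, 89.0, -42.6]
force: [1.6, -0.9, 1.3]
gripper_width: 54.7
t 22.9 p [ 489.4 -440.8  178.1] ydir -135.78 x [ 0.013 -0.012 -1.   ] q [-43.   25.3  78.6   0.   75.1  92.8] F [ 1.6 -0.9  1.3] w 54.7
```

View pics/s21.png

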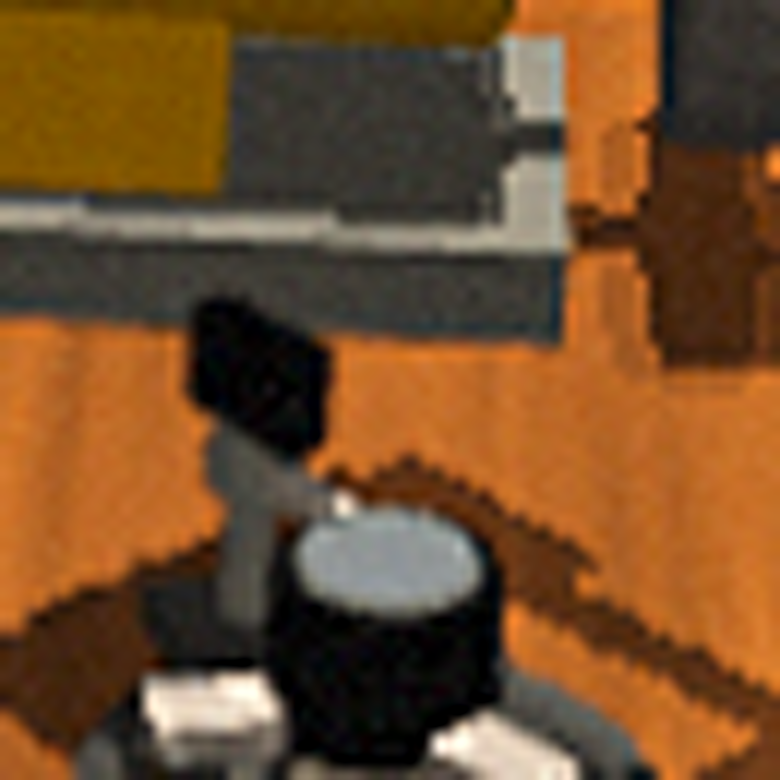

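View pics/top21.png

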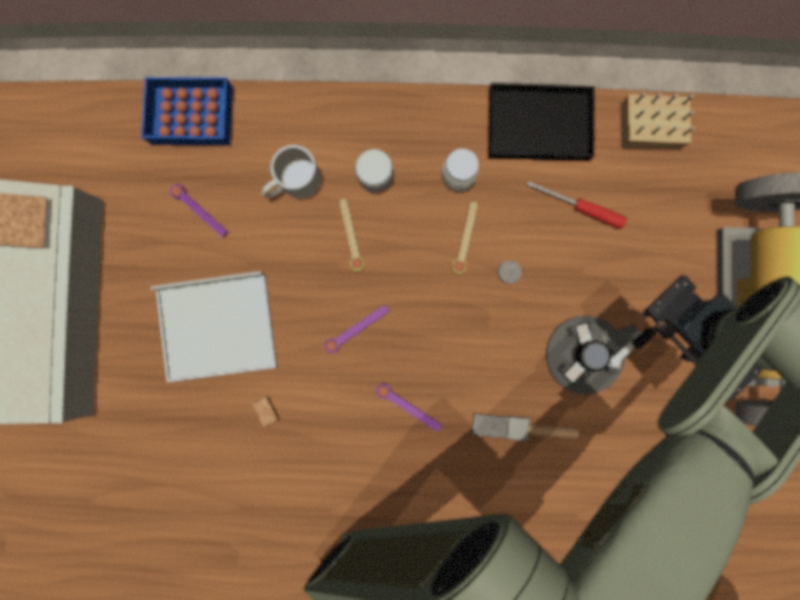

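```bash
python3 -c "
from h import *
st()
seq([(570,-280,150,-118),(654.8,-115.6,120,-101.6)],(485.5,-437.3,167.8,-135.8))"
```

```text
t 23.0 p [ 486.5 -438.2  170.9] ydir -135.77 x [ 0.004 -0.004 -1.   ] q [-43.   25.6  79.1   0.   74.9  92.8] F [-0.3 -0.7 -1. ] w 54.8
off [17.8, -170.2, 53.9] rotx -17.8 rows 4.3
off [30.0, -185.0, 2.3] rotx -16.4 rows 4.5
```

```bash
python3 -m handwheel '{"gripper":[0.4,0.4,0.4,0.4,0.4],"offset":[[17.8,-170.2,53.9],[17.8,-170.2,53.9],[17.8,-170.2,53.9],[17.8,-170.2,53.9],[17.8,-170.2,53.9]],"rot":[[-17.8,0,0],[-17.8,0,0],[-17.8,0,0],[-17.8,0,0],[-17.8,0,0]]}'
python3 -m handwheel '{"gripper":[0.4,0.4,0.4,0.4,0.4],"offset":[[30,-185,2.3],[30,-185,2.3],[30,-185,2.3],[30,-185,2.3],[30,-185,2.3]],"rot":[[-16.4,0,0],[-16.4,0,0],[-16.4,0,0],[-16.4,0,0],[-16.4,0,0]]}'
python3 -m handwheel '{"gripper":[0.4,0.4],"offset":[[0,0,0],[0,0,0]],"rot":[[0,0,0],[0,0,0]]}'
python3 - <<'E'
from h import *
st()
s=grab_frame('side');t=grab_frame('top')
p,R,_=pose()
crop(s,(180,100,380,250),4,'pics/s22.png')
cv2.imwrite('pics/top22.png',cv2.resize(t[:,:,::-1],(800,600)))
go([654.8,-115.6,-30],-101.6)
E
```

```text
time_s: 23.42
ee_pos: [570.8, -274.2, 147.7]
ee_rot: [-31.2, 89.7, 121.1]
force: [-0.3, 0.1, -0.1]
gripper_width: 54.9
time_s: 23.83
ee_pos: [655.0, -111.1, 117.5]
ee_rot: [-25.5, 89.8, 143.1]
force: [0.1, -0.3, -0.5]
gripper_width: 54.7
time_s: 24.0
ee_pos: [653.9, -114.6, 118.2]
ee_rot: [12.4, 89.8, -179.0]
force: [-1.5, -0.4, 0.6]
gripper_width: 54.9
t 24.0 p [ 653.9 -114.6  118.2] ydir -101.45 x [-0.003 -0.    -1.   ] q [-10.9  28.6  81.8  -0.   69.8  90.6] F [-1.5 -0.4  0.6] w 54.9
offset [149.3  -1.2  -1. ] rot [-0.01  0.08 -0.04]
```

View pics/s22.png

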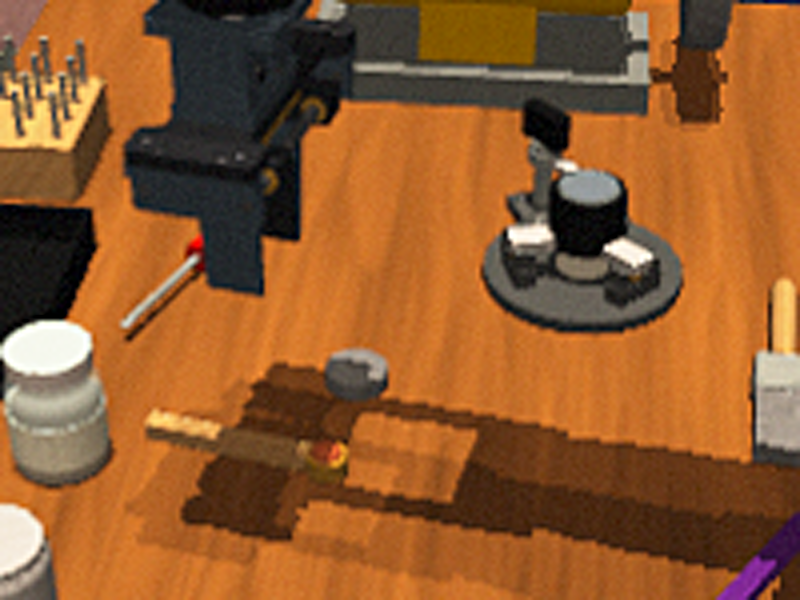

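View pics/top22.png

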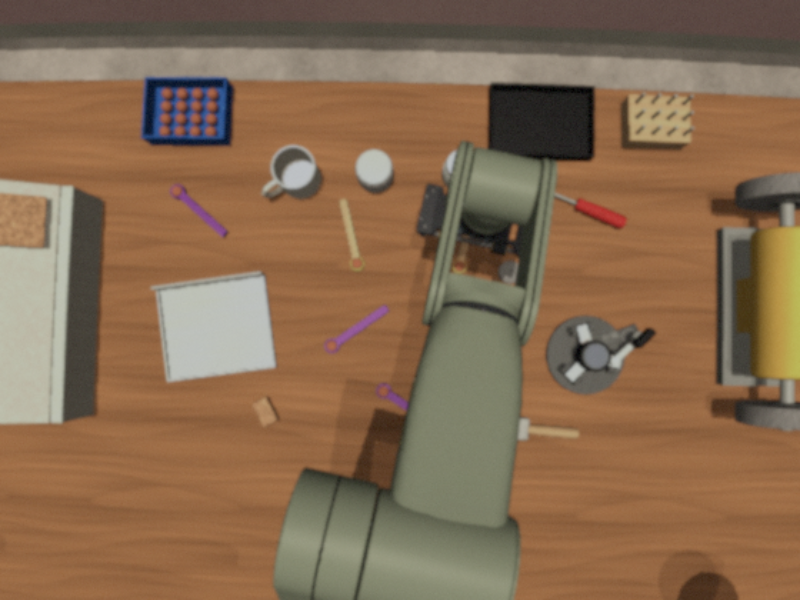

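```bash
python3 -m handwheel '{"gripper":[0.4,0.4,0.4,0.4,0.4],"offset":[[30,-0.6,-0.5],[65,-0.6,-0.5],[100,-0.6,-0.5],[125,-0.6,-0.5],[135,-0.6,-0.5]],"rot":[[0,0,0],[0,0,0],[0,0,0],[0,0,0],[0,0,0]]}'
python3 -m handwheel '{"gripper":[0.4,0.4,0.4,0.4],"offset":[[4,0,0],[8,0,0],[12,0,0],[13,0,0]],"rot":[[0,0,0],[0,0,0],[0,0,0],[0,0,0]]}'
python3 - <<'E'
from h import *
st()
s=grab_frame('side')
p,R,_=pose()
crop(s,(190,150,290,225),8,'pics/s23.png')
E
```

```text
time_s: 24.52
ee_pos: [651.5, -116.3, -19.1]
ee_rot: [2.9, 89.6, 171.2]
force: [-0.0, 0.4, -0.6]
gripper_width: 54.9
time_s: 24.85
ee_pos: [656.2, -115.5, -26.9]
ee_rot: [-178.4, 89.9, -10.0]
force: [-0.1, 0.2, -0.4]
gripper_width: 54.7
t 24.85 p [ 656.2 -115.5  -26.9] ydir -101.6 x [ 0.002 -0.    -1.   ] q [-11.   36.1  91.2   0.   52.6  90.6] F [-0.1  0.2 -0.4] w 54.7
```

View pics/s23.png

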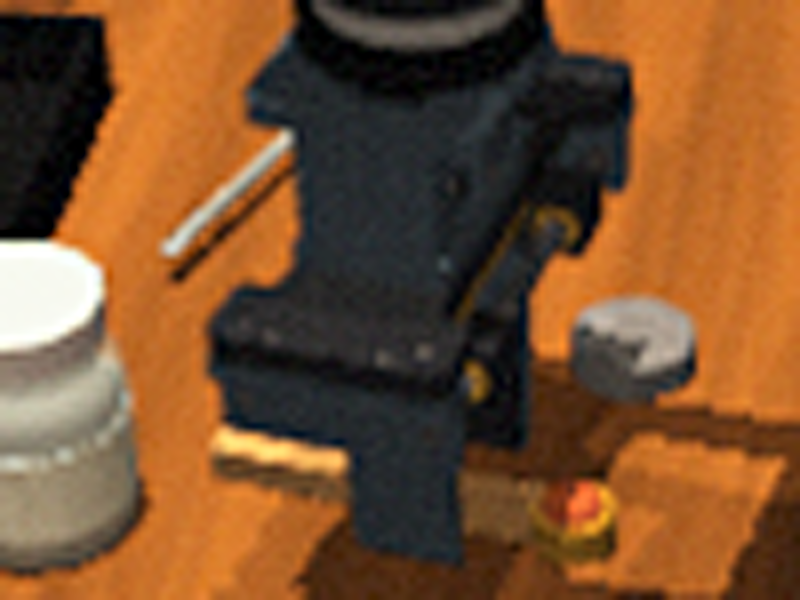

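```bash
python3 -m handwheel '{"gripper":[0.6,0.8,1,1,1],"offset":[[1.5,0,0],[1.5,0,0],[1.5,0,0],[1.5,0,0],[1.5,0,0]],"rot":[[0,0,0],[0,0,0],[0,0,0],[0,0,0],[0,0,0]]}' 20
python3 -m handwheel '{"gripper":[1,1,1,1,1],"offset":[[0,0,0],[0,0,0],[0,0,0],[0,0,0],[-3,0,0]],"rot":[[0,0,0],[0,0,0],[0,0,0],[0,0,0],[0,0,0]]}'
python3 -m handwheel '{"gripper":[1,1,1,1,1],"offset":[[-8,0,0],[-20,0,0],[-50,0,0],[-90,0,0],[-125,0,0]],"rot":[[0,0,0],[0,0,0],[0,0,0],[0,0,0],[0,0,0]]}'
python3 - <<'E'
from h import *
st()
s=grab_frame('side')
crop(s,(190,100,290,200),6,'pics/s24.png')
E
```

```text
time_s: 25.32
ee_pos: [655.4, -114.9, -29.4]
ee_rot: [-167.9, 90.0, 0.5]
force: [-0.6, -1.2, 0.8]
gripper_width: 24.5
time_s: 25.73
ee_pos: [654.7, -114.8, -27.2]
ee_rot: [-6.9, 89.9, 161.5]
force: [-1.1, 0.8, -0.5]
gripper_width: 13.6
time_s: 26.15
ee_pos: [655.4, -114.9, 101.1]
ee_rot: [-168.3, 89.9, 0.2]
force: [0.8, 0.1, -0.6]
gripper_width: 13.8
t 26.15 p [ 655.4 -114.9  101.1] ydir -101.57 x [ 0.001  0.    -1.   ] q [-10.9  29.3  83.2   0.   67.5  90.6] F [ 0.8  0.1 -0.6] w 13.8
```

View pics/s24.png

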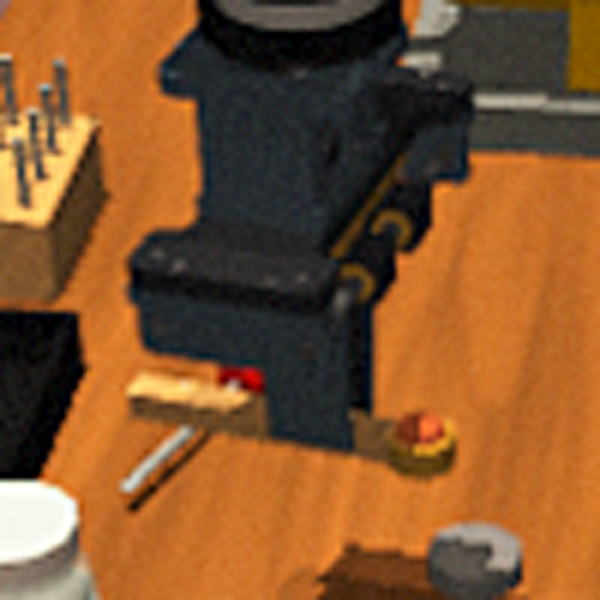

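```bash
python3 -c "
from h import *
seq([(650,-40,110,-67),(630,50,110,-33),(600,140,110,1),(560,220,110,35),(525,290,110,69),(507.7,320.2,80,99)],(655.2,-115.1,97.5,-101.6))"
```

```text
off [-12.5, -72.5, 20.2] rotx -34.6 rows 4.8
off [0.0, -90.7, -16.8] rotx -34 rows 4.7
off [0.0, -74.2, -59.1] rotx -34 rows 4.7
off [0.0, -38.6, -80.7] rotx -34 rows 4.7
off [0.0, 11.5, -77.4] rotx -34 rows 4.7
off [30.0, 22.0, -27.0] rotx -30 rows 4.2
```

```bash
python3 -m handwheel '{"gripper":[1,1,1,1,1],"offset":[[-12.5,-72.5,20.2],[-12.5,-72.5,20.2],[-12.5,-72.5,20.2],[-12.5,-72.5,20.2],[-12.5,-72.5,20.2]],"rot":[[-7,0,0],[-14,0,0],[-21,0,0],[-28,0,0],[-34.6,0,0]]}'
python3 -m handwheel '{"gripper":[1,1,1,1,1],"offset":[[0,-18,-3],[0,-36,-7],[0,-54,-10],[0,-72,-14],[0,-90.7,-16.8]],"rot":[[-7,0,0],[-14,0,0],[-21,0,0],[-28,0,0],[-34,0,0]]}'
python3 -m handwheel '{"gripper":[1,1,1,1,1],"offset":[[0,-15,-12],[0,-30,-24],[0,-45,-36],[0,-60,-48],[0,-74.2,-59.1]],"rot":[[-7,0,0],[-14,0,0],[-21,0,0],[-28,0,0],[-34,0,0]]}'
python3 -m handwheel '{"gripper":[1,1,1,1,1],"offset":[[0,-8,-16],[0,-16,-32],[0,-24,-48],[0,-32,-64],[0,-38.6,-80.7]],"rot":[[-7,0,0],[-14,0,0],[-21,0,0],[-28,0,0],[-34,0,0]]}'
python3 -m handwheel '{"gripper":[1,1,1,1,1],"offset":[[0,2,-16],[0,5,-32],[0,7,-48],[0,9,-64],[0,11.5,-77.4]],"rot":[[-7,0,0],[-14,0,0],[-21,0,0],[-28,0,0],[-34,0,0]]}'
python3 -m handwheel '{"gripper":[1,1,1,1,1],"offset":[[0,22,-27],[10,22,-27],[20,22,-27],[30,22,-27],[30,22,-27]],"rot":[[-7,0,0],[-14,0,0],[-21,0,0],[-28,0,0],[-30,0,0]]}'
python3 - <<'E'
from h import *
st()
s=grab_frame('side');t=grab_frame('top')
cv2.imwrite('pics/side25.png',cv2.resize(s[:,:,::-1],(800,600)))
cv2.imwrite('pics/top25.png',cv2.resize(t[:,:,::-1],(800,600)))
go([507.7,320.2,10],99)
E
```

```text
time_s: 26.62
ee_pos: [650.3, -38.9, 112.3]
ee_rot: [155.2, 89.9, -1.3]
force: [0.1, 0.6, -0.3]
gripper_width: 13.7
time_s: 27.03
ee_pos: [630.2, 51.0, 112.0]
ee_rot: [131.8, 89.9, 9.1]
force: [0.5, 0.5, -0.2]
gripper_width: 13.6
time_s: 27.45
ee_pos: [599.8, 141.3, 112.0]
ee_rot: [110.2, 89.9, 21.6]
force: [0.1, -0.5, -0.7]
gripper_width: 13.4
time_s: 27.87
ee_pos: [559.5, 220.9, 112.0]
ee_rot: [79.7, 89.9, 25.0]
force: [-1.0, 0.3, -0.7]
gripper_width: 13.8
time_s: 28.28
ee_pos: [524.5, 291.2, 112.0]
ee_rot: [60.9, 89.9, 40.3]
force: [-0.2, 0.5, -1.6]
gripper_width: 13.3
time_s: 28.7
ee_pos: [506.4, 320.1, 79.9]
ee_rot: [-158.7, 89.9, -149.4]
force: [-0.4, 0.5, -1.0]
gripper_width: 13.6
t 28.7 p [506.4 320.1  79.9] ydir 99.33 x [-0.002 -0.001 -1.   ] q [ 31.2  24.8  94.4   0.   61.  -68.1] F [-0.4  0.5 -1. ] w 13.6
offset [71.4 -0.3  0.1] rot [ 0.02  0.02 -0.02]
```

View pics/side25.png

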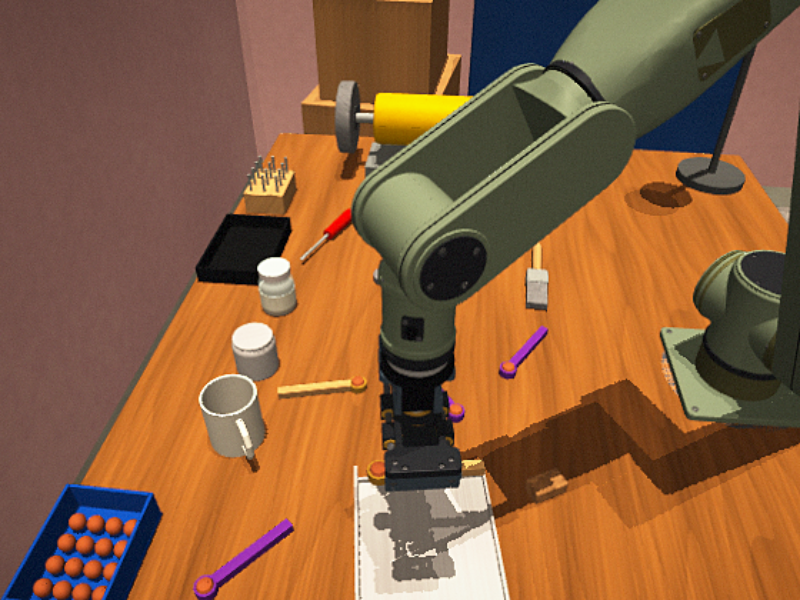

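View pics/top25.png

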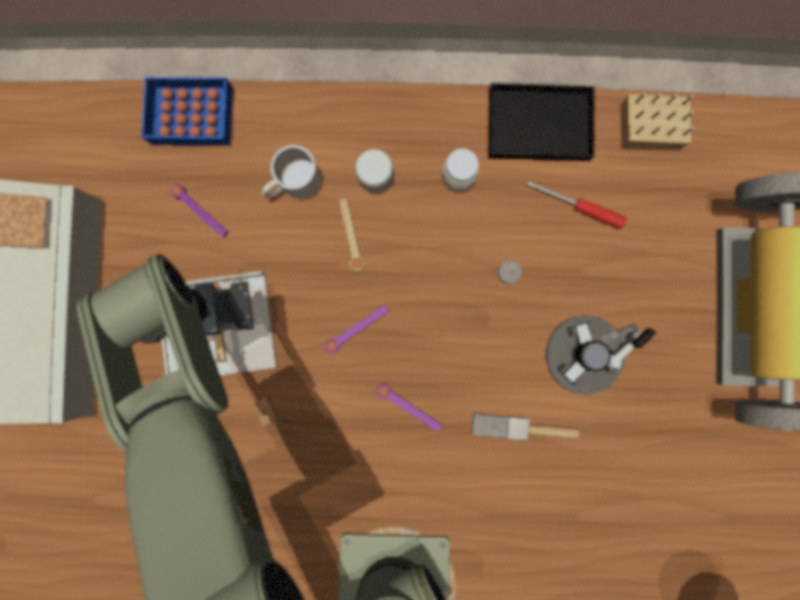

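```bash
python3 -m handwheel '{"gripper":[1,1,1,1,1],"offset":[[20,0.3,0.1],[40,0.3,0.1],[60,0.3,0.1],[75,0.3,0.1],[75,0.3,0.1]],"rot":[[0,0,0],[0,0,0],[0,0,0],[0,0,0],[0,0,0]]}'
python3 -m handwheel '{"gripper":[1],"offset":[[0,0,0]],"rot":[[0,0,0]]}'
python3 - <<'E'
from h import *
st()
s=grab_frame('side');t=grab_frame('top')
p,R,_=pose()
a=np.radians(9);T=np.array([[np.cos(a),-np.sin(a)],[np.sin(a),np.cos(a)]]);c=np.array([487.4,352.5])
tr=[[*(c+T@np.array(q[:2])),q[2]] for q in [(90,105,38),(90,-105,38),(-90,-105,12),(-90,105,12),(86,101,4),(86,-101,4),(-86,-101,4)]]
z=p[2]+30
d=[[*(p[:2]+T@np.array([k-15,0])),z] for k in(-70,56)]
crop(s,(220,300,380,420),5,'pics/s26.png',np.r_[proj('side',tr),proj('side',d)])
crop(t,(95,175,205,280),7,'pics/t26.png',np.r_[proj('top',tr),proj('top',d)])
E
```

```text
time_s: 29.22
ee_pos: [506.0, 319.6, 3.7]
ee_rot: [-159.2, 89.7, -150.2]
force: [-0.5, -1.0, -0.7]
gripper_width: 13.5
time_s: 29.3
ee_pos: [507.8, 320.7, 6.2]
ee_rot: [136.3, 90.0, 145.2]
force: [0.2, -0.0, -0.6]
gripper_width: 13.9
t 29.3 p [507.8 320.7   6.2] ydir 98.97 x [-0.  0. -1.] q [ 31.2  29.2  99.1   0.   51.7 -67.8] F [ 0.2 -0.  -0.6] w 13.9
```

View pics/s26.png

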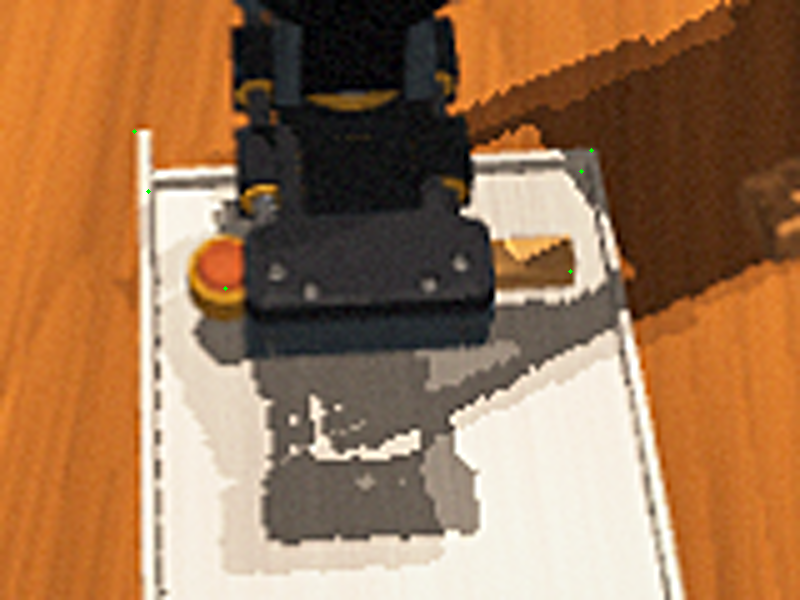

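View pics/t26.png

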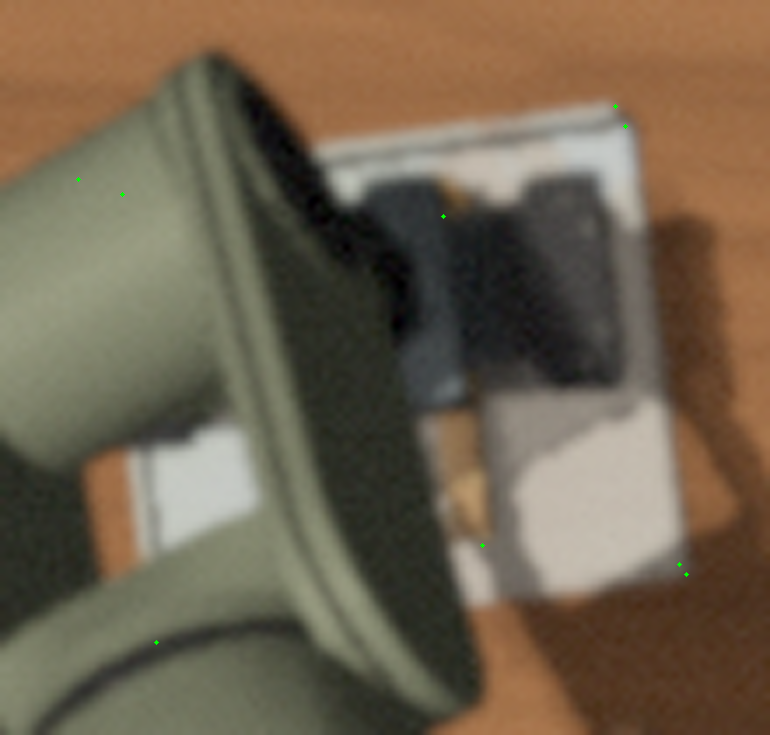

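```bash
python3 -m handwheel '{"gripper":[1,1,1,1,1],"offset":[[8,0,0],[16,0,0],[23,0,0],[26,0,0],[28,0,0]],"rot":[[0,0,0],[0,0,0],[0,0,0],[0,0,0],[0,0,0]]}'
python3 -m handwheel '{"gripper":[1,1,1,1],"offset":[[0.8,0,0],[1.6,0,0],[2.2,0,0],[2.2,0,0]],"rot":[[0,0,0],[0,0,0],[0,0,0],[0,0,0]]}'
python3 -m handwheel '{"gripper":[1,1,1],"offset":[[0.6,0,0],[1,0,0],[1,0,0]],"rot":[[0,0,0],[0,0,0],[0,0,0]]}'
```

```text
time_s: 29.82
ee_pos: [507.1, 320.4, -23.1]
ee_rot: [-161.0, 89.9, -152.0]
force: [-0.4, 0.4, -0.0]
gripper_width: 13.9
time_s: 30.15
ee_pos: [507.8, 320.7, -24.3]
ee_rot: [31.3, 90.0, 40.3]
force: [-0.7, -0.1, 0.1]
gripper_width: 13.8
time_s: 30.4
ee_pos: [507.7, 320.7, -25.3]
ee_rot: [44.3, 90.0, 53.3]
force: [0.2, 0.7, 0.4]
gripper_width: 14.4
```

```bash
python3 -m handwheel '{"gripper":[1,1,1],"offset":[[0.4,0,0],[0.8,0,0],[0.8,0,0]],"rot":[[0,0,0],[0,0,0],[0,0,0]]}'; python3 -m handwheel '{"gripper":[0.9,0.8,0.7,0.7,0.7],"offset":[[0,0,0],[0,0,0],[0,0,0],[0,0,0],[0,0,0]],"rot":[[0,0,0],[0,0,0],[0,0,0],[0,0,0],[0,0,0]]}'
python3 -m handwheel '{"gripper":[0.7,0.7,0.7,0.7,0.7],"offset":[[-10,0,0],[-40,0,0],[-80,0,0],[-120,0,0],[-120,0,0]],"rot":[[0,0,0],[0,0,0],[0,0,0],[0,0,0],[0,0,0]]}'
python3 - <<'E'
from h import *
st()
s=grab_frame('side');t=grab_frame('top')
crop(s,(220,300,380,420),5,'pics/s27.png')
seq([(560,220,110,68),(620,150,110,33),(645,115,110,-2),(654.4,96.4,110,-37),(654.4,96.4,95,-76.3)],(507.7,320.6,94,99))
E
```

```text
time_s: 30.65
ee_pos: [507.7, 320.7, -25.6]
ee_rot: [31.7, 90.0, 40.7]
force: [-1.8, -0.8, 3.7]
gripper_width: 13.6
time_s: 31.07
ee_pos: [507.5, 320.6, -26.5]
ee_rot: [-170.3, 90.0, -161.3]
force: [-0.7, 0.1, 0.3]
gripper_width: 27.3
time_s: 31.48
ee_pos: [512.6, 323.7, 103.1]
ee_rot: [22.5, 89.0, 31.5]
force: [1.4, 1.5, 0.3]
gripper_width: 27.4
t 31.48 p [512.6 323.7 103.1] ydir 99.03 x [ 0.014  0.009 -1.   ] q [ 31.2  23.6  92.6   0.   62.8 -67.8] F [1.4 1.5 0.3] w 27.4
off [-16.0, -107.5, 35.9] rotx 31 rows 4.3
off [0.0, -42.4, 81.9] rotx 35 rows 4.9
off [0.0, 1.9, 43.0] rotx 35 rows 4.9
off [0.0, 10.0, 18.3] rotx 35 rows 4.9
off [15.0, 0.0, 0.0] rotx 39.3 rows 5.5
```

View pics/s27.png

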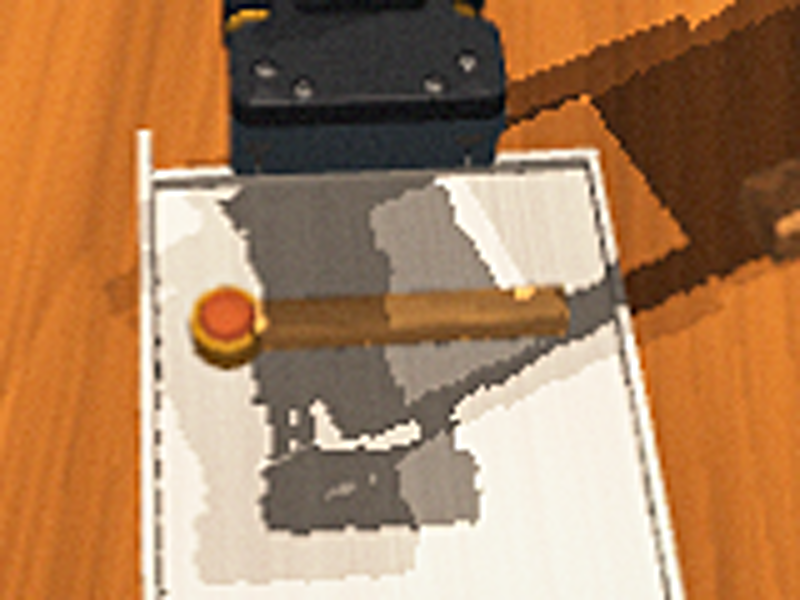

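```bash
python3 -m handwheel '{"gripper":[0.7,0.6,0.5,0.4,0.4],"offset":[[-16,-22,7],[-16,-44,14],[-16,-66,22],[-16,-88,29],[-16,-107.5,35.9]],"rot":[[6,0,0],[12,0,0],[18,0,0],[24,0,0],[31,0,0]]}'
python3 -m handwheel '{"gripper":[0.4,0.4,0.4,0.4,0.4],"offset":[[0,-9,17],[0,-18,34],[0,-27,51],[0,-36,68],[0,-42.4,81.9]],"rot":[[7,0,0],[14,0,0],[21,0,0],[28,0,0],[35,0,0]]}'
python3 -m handwheel '{"gripper":[0.4,0.4,0.4,0.4,0.4],"offset":[[0,0.5,10],[0,1,20],[0,1,30],[0,1.5,38],[0,1.9,43]],"rot":[[7,0,0],[14,0,0],[21,0,0],[28,0,0],[35,0,0]]}'
python3 -m handwheel '{"gripper":[0.4,0.4,0.4,0.4,0.4],"offset":[[0,2,5],[0,5,10],[0,8,14],[0,10,18.3],[0,10,18.3]],"rot":[[7,0,0],[14,0,0],[21,0,0],[28,0,0],[35,0,0]]}'
python3 -m handwheel '{"gripper":[0.4,0.4,0.4,0.4,0.4],"offset":[[5,0,0],[10,0,0],[15,0,0],[15,0,0],[15,0,0]],"rot":[[7,0,0],[14,0,0],[21,0,0],[28,0,0],[35,0,0]]}'
python3 -m handwheel '{"gripper":[0.4,0.4],"offset":[[0,0,0],[0,0,0]],"rot":[[4.3,0,0],[4.3,0,0]]}'
python3 - <<'E'
from h import *
st()
s=grab_frame('side');t=grab_frame('top')
cv2.imwrite('pics/side28.png',cv2.resize(s[:,:,::-1],(800,600)))
cv2.imwrite('pics/top28.png',cv2.resize(t[:,:,::-1],(800,600)))
print(proj('side',[[654.4,96.3,14]])*1.43,proj('side',[[614.6,86.6,16]])*1.43)
go([654.4,96.3,-29],-76.3)
E
```

```text
time_s: 32.0
ee_pos: [559.1, 218.4, 108.1]
ee_rot: [-135.2, 89.8, -157.4]
force: [0.2, 0.7, -0.4]
gripper_width: 51.1
time_s: 32.42
ee_pos: [619.5, 148.6, 107.8]
ee_rot: [-106.3, 89.8, -163.7]
force: [0.1, -0.8, -0.3]
gripper_width: 54.9
time_s: 32.83
ee_pos: [644.2, 114.1, 107.7]
ee_rot: [-76.6, 89.8, -169.0]
force: [0.1, -0.1, -0.3]
gripper_width: 54.6
time_s: 33.25
ee_pos: [653.4, 95.5, 107.7]
ee_rot: [-40.5, 89.8, -167.9]
force: [0.7, 0.1, -0.3]
gripper_width: 54.7
time_s: 33.67
ee_pos: [652.7, 96.3, 92.3]
ee_rot: [-10.9, 89.7, -173.3]
force: [1.0, -0.5, -0.3]
gripper_width: 54.9
time_s: 33.83
ee_pos: [653.1, 96.3, 92.8]
ee_rot: [-6.9, 89.8, -173.3]
force: [0.5, 0.6, -0.1]
gripper_width: 55.0
t 33.83 p [653.1  96.3  92.8] ydir -76.34 x [-0.004 -0.    -1.   ] q [ 7.4 29.3 84.4  0.  66.5 83.7] F [ 0.5  0.6 -0.1] w 55.0
[[330.61285085 385.05030672]] [[356.43243088 381.62962   ]]
offset [122.4   0.4  -1.2] rot [0.14 0.16 0.02]
```

View pics/side28.png

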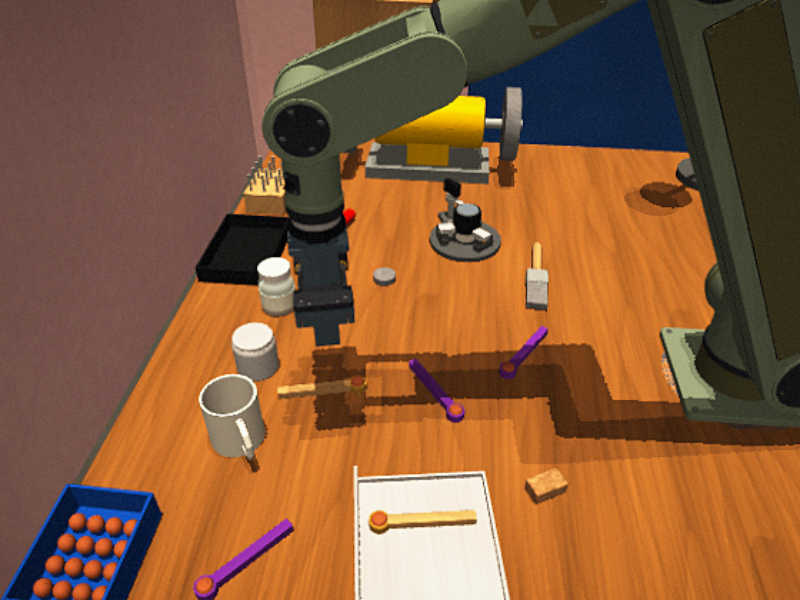

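View pics/top28.png

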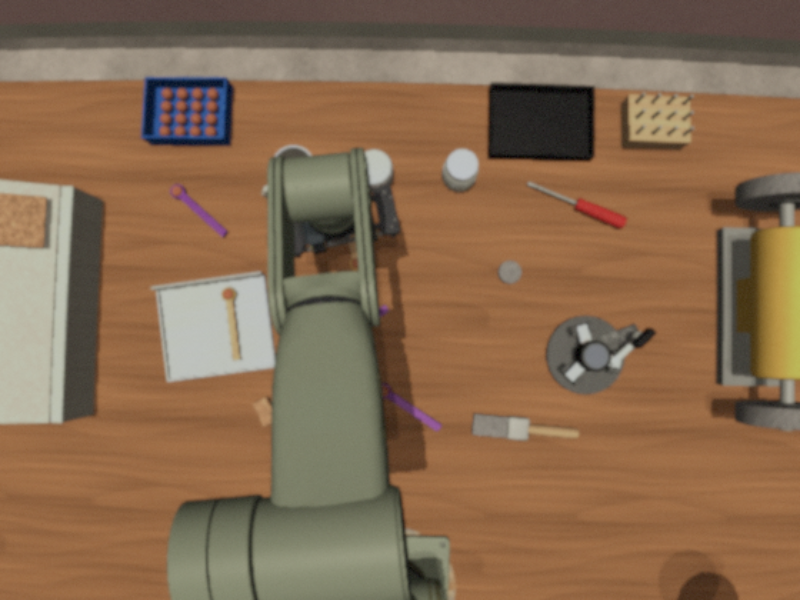

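```bash
python3 -m handwheel '{"gripper":[0.4,0.4,0.4,0.4,0.4],"offset":[[30,0,0],[65,0,0],[90,0,0],[105,0,0],[112,0,0]],"rot":[[0,0,0],[0,0,0],[0,0,0],[0,0,0],[0,0,0]]}'
python3 -m handwheel '{"gripper":[0.4,0.4,0.4,0.4],"offset":[[4,0,0],[8,0,0],[11,0,0],[11,0,0]],"rot":[[0,0,0],[0,0,0],[0,0,0],[0,0,0]]}'
python3 - <<'E'
from h import *
st()
s=grab_frame('side')
crop(s,(180,205,280,290),8,'pics/s29.png')
E
```

```text
time_s: 34.35
ee_pos: [651.8, 96.2, -20.7]
ee_rot: [-7.1, 89.6, -173.3]
force: [-0.3, -1.1, 0.3]
gripper_width: 54.9
time_s: 34.68
ee_pos: [654.8, 96.5, -27.7]
ee_rot: [178.6, 89.9, 12.3]
force: [0.2, -0.3, 0.5]
gripper_width: 54.7
t 34.68 p [654.8  96.5 -27.7] ydir -76.26 x [ 0.001  0.    -1.   ] q [ 7.4 35.9 91.8  0.  52.3 83.6] F [ 0.2 -0.3  0.5] w 54.7
```

View pics/s29.png

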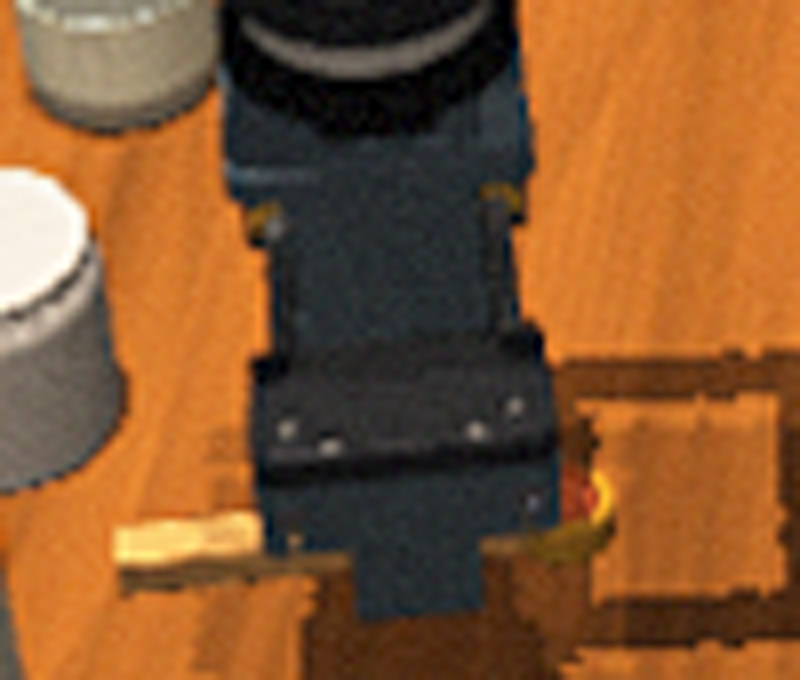

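```bash
python3 -m handwheel '{"gripper":[0.6,0.8,1,1,1],"offset":[[1.5,0,0],[1.5,0,0],[1.5,0,0],[1.5,0,0],[1.5,0,0]],"rot":[[0,0,0],[0,0,0],[0,0,0],[0,0,0],[0,0,0]]}' 20
python3 -m handwheel '{"gripper":[1,1,1,1,1],"offset":[[0,0,0],[0,0,0],[0,0,0],[0,0,0],[-3,0,0]],"rot":[[0,0,0],[0,0,0],[0,0,0],[0,0,0],[0,0,0]]}'
python3 -m handwheel '{"gripper":[1,1,1,1,1],"offset":[[-8,0,0],[-20,0,0],[-50,0,0],[-90,0,0],[-130,0,0]],"rot":[[0,0,0],[0,0,0],[0,0,0],[0,0,0],[0,0,0]]}'
python3 - <<'E'
from h import *
st()
a=np.radians(9);T=np.array([[np.cos(a),-np.sin(a)],[np.sin(a),np.cos(a)]]);c=np.array([487.4,352.5])
q=c+T@np.array([15,35.]);print(q)
seq([(645,115,115,-41),(625,165,115,-6),(590,230,115,29),(550,300,115,64),(*q,80,99)],(654.6,96.6,103,-76.2))
E
```

```text
time_s: 35.15
ee_pos: [654.6, 96.5, -29.4]
ee_rot: [-176.1, 90.0, 17.7]
force: [0.0, 0.7, -0.2]
gripper_width: 24.2
time_s: 35.57
ee_pos: [653.8, 96.5, -27.2]
ee_rot: [-11.1, 89.9, -177.4]
force: [-0.6, -0.1, -0.4]
gripper_width: 13.7
time_s: 35.98
ee_pos: [653.8, 96.4, 105.2]
ee_rot: [-13.9, 89.9, 179.8]
force: [0.9, 0.2, -0.2]
gripper_width: 13.6
t 35.98 p [653.8  96.4 105.2] ydir -76.28 x [-0.001  0.    -1.   ] q [ 7.4 28.8 83.5  0.  67.8 83.7] F [ 0.9  0.2 -0.2] w 13.6
[496.74011883 389.4156089 ]
off [-12.0, -20.2, 4.9] rotx -35.2 rows 4.9
off [0.0, -47.9, -24.6] rotx -35 rows 4.9
off [0.0, -41.6, -61.0] rotx -35 rows 4.9
off [0.0, -1.0, -80.6] rotx -35 rows 4.9
off [35.0, 57.0, -87.1] rotx -35 rows 4.9
```

```bash
python3 -m handwheel '{"gripper":[1,1,1,1,1],"offset":[[-12,-4,1],[-12,-8,2],[-12,-12,3],[-12,-16,4],[-12,-20.2,4.9]],"rot":[[-7,0,0],[-14,0,0],[-21,0,0],[-28,0,0],[-35.2,0,0]]}'
python3 -m handwheel '{"gripper":[1,1,1,1,1],"offset":[[0,-10,-5],[0,-20,-10],[0,-30,-15],[0,-40,-20],[0,-47.9,-24.6]],"rot":[[-7,0,0],[-14,0,0],[-21,0,0],[-28,0,0],[-35,0,0]]}'
python3 -m handwheel '{"gripper":[1,1,1,1,1],"offset":[[0,-8,-12],[0,-16,-24],[0,-24,-36],[0,-33,-48],[0,-41.6,-61]],"rot":[[-7,0,0],[-14,0,0],[-21,0,0],[-28,0,0],[-35,0,0]]}'
python3 -m handwheel '{"gripper":[1,1,1,1,1],"offset":[[0,0,-16],[0,0,-32],[0,0,-48],[0,-1,-64],[0,-1,-80.6]],"rot":[[-7,0,0],[-14,0,0],[-21,0,0],[-28,0,0],[-35,0,0]]}'
python3 -m handwheel '{"gripper":[1,1,1,1,1],"offset":[[0,12,-18],[5,24,-36],[10,36,-54],[20,48,-72],[35,57,-87.1]],"rot":[[-7,0,0],[-14,0,0],[-21,0,0],[-28,0,0],[-35,0,0]]}'
python3 -m handwheel '{"gripper":[1,1,1],"offset":[[0,0,0],[0,0,0],[0,0,0]],"rot":[[0,0,0],[0,0,0],[0,0,0]]}'
python3 - <<'E'
from h import *
st()
s=grab_frame('side')
crop(s,(220,280,380,420),5,'pics/s30.png')
go([496.7,389.4,5],99)
E
```

```text
time_s: 36.4
ee_pos: [645.0, 115.1, 117.0]
ee_rot: [142.7, 89.9, 11.9]
force: [-0.6, -0.8, -1.0]
gripper_width: 13.7
time_s: 36.82
ee_pos: [624.8, 165.8, 116.8]
ee_rot: [121.8, 89.9, 26.0]
force: [0.8, -0.2, -1.1]
gripper_width: 13.7
time_s: 37.23
ee_pos: [589.9, 230.6, 116.8]
ee_rot: [83.4, 89.9, 22.6]
force: [0.3, -0.1, -0.5]
gripper_width: 13.8
time_s: 37.65
ee_pos: [550.0, 300.8, 116.8]
ee_rot: [55.9, 89.9, 30.1]
force: [-0.2, 0.5, -0.8]
gripper_width: 13.9
time_s: 38.07
ee_pos: [497.6, 392.0, 82.8]
ee_rot: [33.2, 89.7, 42.4]
force: [0.4, 0.2, -0.4]
gripper_width: 13.6
time_s: 38.32
ee_pos: [497.9, 389.6, 81.6]
ee_rot: [13.0, 89.9, 21.8]
force: [0.2, -0.7, -0.7]
gripper_width: 13.6
t 38.32 p [497.9 389.6  81.6] ydir 98.79 x [ 0.002  0.001 -1.   ] q [ 37.   27.3  89.7  -0.   62.9 -61.8] F [ 0.2 -0.7 -0.7] w 13.6
offset [76.7  0.2 -1.7] rot [-0.23  0.12 -0.04]
```

View pics/s30.png

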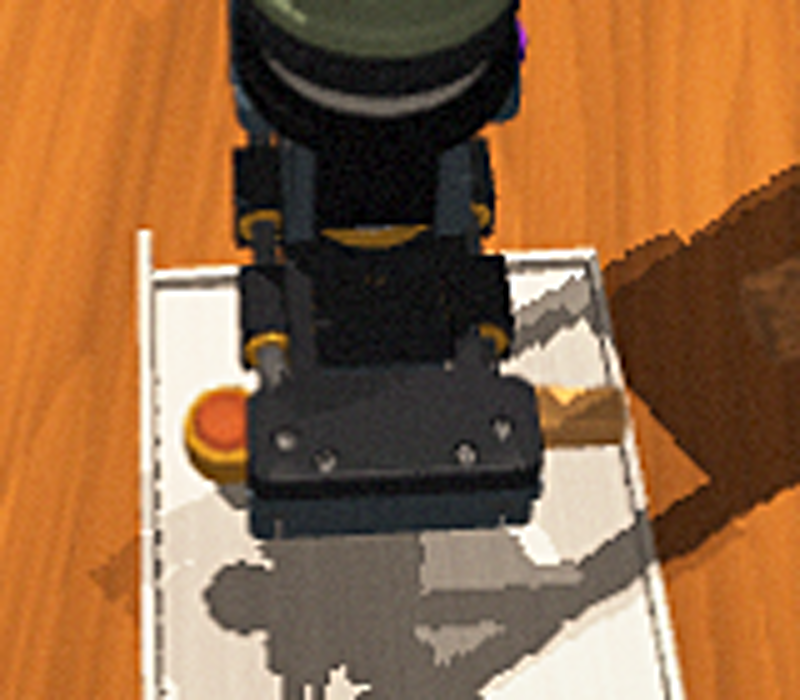

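Down 104 in total (82 → about −25.5).

```bash
python3 -m handwheel '{"gripper":[1,1,1,1,1],"offset":[[20,0,-0.8],[40,0,-0.8],[65,0,-0.8],[85,0,-0.8],[95,0,-0.8]],"rot":[[-0.2,0,0],[-0.2,0,0],[-0.2,0,0],[-0.2,0,0],[-0.2,0,0]]}'
python3 -m handwheel '{"gripper":[1,1,1,1,1],"offset":[[2,0,0],[4,0,0],[6,0,0],[8,0,0],[8,0,0]],"rot":[[0,0,0],[0,0,0],[0,0,0],[0,0,0],[0,0,0]]}'
```

```text
time_s: 38.78
ee_pos: [496.3, 387.9, -16.2]
ee_rot: [-147.8, 89.9, -138.9]
force: [-0.6, 0.3, -1.2]
gripper_width: 13.5
time_s: 39.2
ee_pos: [496.9, 389.9, -21.8]
ee_rot: [29.4, 89.9, 38.5]
force: [-0.7, 0.0, -1.2]
gripper_width: 13.7
```

```bash
python3 -m handwheel '{"gripper":[1,1,1,1],"offset":[[0.6,0,0],[1.2,0,0],[1.6,0,0],[1.6,0,0]],"rot":[[0,0,0],[0,0,0],[0,0,0],[0,0,0]]}'
```

```text
time_s: 39.53
ee_pos: [496.3, 389.6, -24.2]
ee_rot: [51.4, 90.0, 60.5]
force: [-0.6, 0.1, -0.1]
gripper_width: 13.7
```

```bash
python3 -m handwheel '{"gripper":[1,1,1,1],"offset":[[0.6,0,0],[1.2,0,0],[1.8,0,0],[1.8,0,0]],"rot":[[0,0,0],[0,0,0],[0,0,0],[0,0,0]]}'
```

```text
time_s: 39.87
ee_pos: [496.4, 389.6, -25.6]
ee_rot: [47.4, 90.0, 56.5]
force: [-0.1, -0.6, 3.1]
gripper_width: 13.8
```

Contact; release and retreat.

```bash
python3 -m handwheel '{"gripper":[0.9,0.8,0.7,0.7,0.7],"offset":[[0,0,0],[0,0,0],[0,0,0],[0,0,0],[0,0,0]],"rot":[[0,0,0],[0,0,0],[0,0,0],[0,0,0],[0,0,0]]}'
python3 -m handwheel '{"gripper":[0.7,0.7,0.7,0.7,0.7],"offset":[[-10,0,0],[-40,0,0],[-80,0,0],[-120,0,0],[-160,0,0]],"rot":[[0,0,0],[0,0,0],[0,0,0],[0,0,0],[0,0,0]]}'
python3 -c "
from h import *
seq([(380,150,190,99)],(496.4,389.6,134,99))"
```

```text
time_s: 40.28
ee_pos: [496.4, 389.5, -26.3]
ee_rot: [-171.2, 90.0, -162.1]
force: [-0.2, 0.9, 0.5]
gripper_width: 27.2
time_s: 40.7
ee_pos: [496.1, 389.3, 136.3]
ee_rot: [71.1, 90.0, 80.2]
force: [0.2, 2.1, 0.0]
gripper_width: 27.4
off [-56.0, -218.4, -152.4] rotx 0 rows 6.5
```

```bash
python3 -m handwheel '{"gripper":[0.7,0.7,0.7,0.7,0.7],"offset":[[-56,-218.4,-152.4],[-56,-218.4,-152.4],[-56,-218.4,-152.4],[-56,-218.4,-152.4],[-56,-218.4,-152.4]],"rot":[[0,0,0],[0,0,0],[0,0,0],[0,0,0],[0,0,0]]}'
python3 -m handwheel '{"gripper":[0.7,0.7,0.7],"offset":[[0,-60,-40],[0,-60,-40],[0,-60,-40]],"rot":[[0,0,0],[0,0,0],[0,0,0]]}'
python3 - <<'E'
from h import *
st()
s=grab_frame('side');t=grab_frame('top')
cv2.imwrite('pics/side31.png',cv2.resize(s[:,:,::-1],(800,600)))
cv2.imwrite('pics/top31.png',cv2.resize(t[:,:,::-1],(800,600)))
crop(t,(100,180,200,275),8,'pics/t31.png')
crop(t,(370,205,470,285),8,'pics/t31s.png')
crop(s,(290,115,365,190),10,'pics/s31.png')
E
```

```text
time_s: 41.12
ee_pos: [406.4, 204.5, 177.8]
ee_rot: [7.0, 89.9, 16.1]
force: [1.4, -1.0, 0.1]
gripper_width: 27.6
time_s: 41.37
ee_pos: [374.3, 136.5, 177.6]
ee_rot: [-117.7, 89.9, -108.8]
force: [-0.0, -0.4, -0.6]
gripper_width: 27.2
t 41.37 p [374.3 136.5 177.6] ydir 98.91 x [-0.001 -0.002 -1.   ] q [ 1.850e+01  2.200e+00  1.101e+02 -1.000e-01  6.780e+01 -8.040e+01] F [-0.  -0.4 -0.6] w 27.2
```

View pics/side31.png

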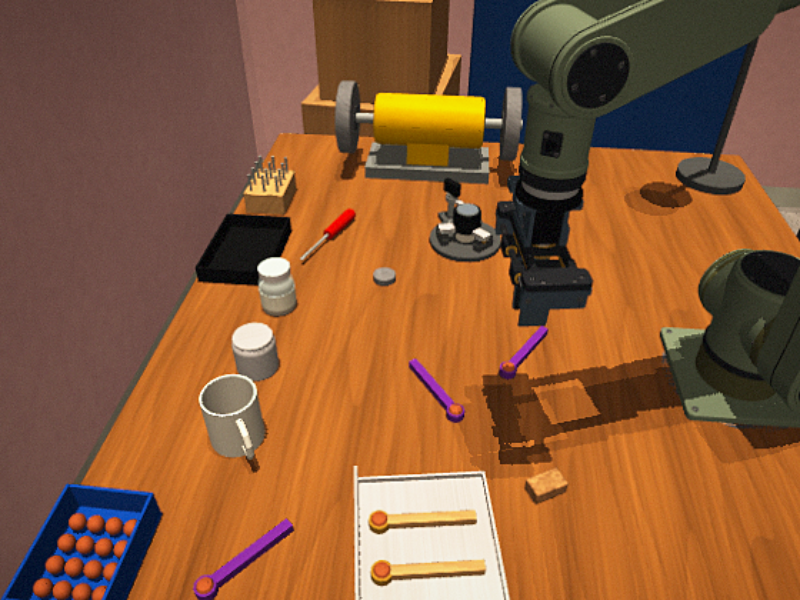

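View pics/top31.png

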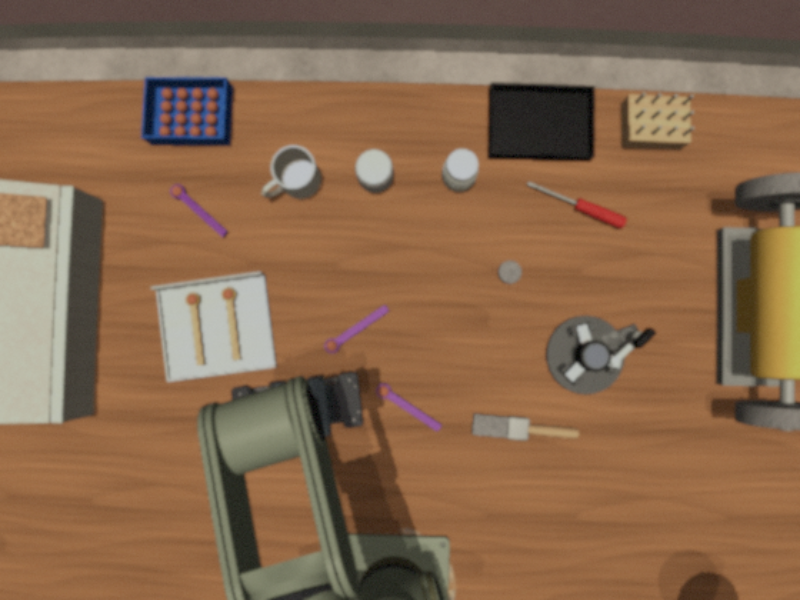

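View pics/t31.png

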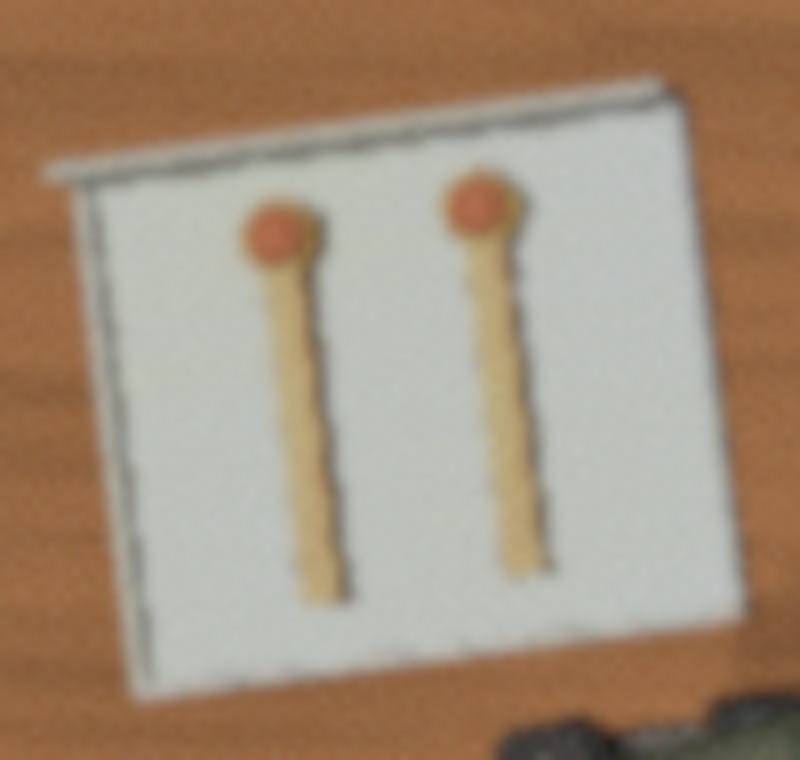

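View pics/t31s.png

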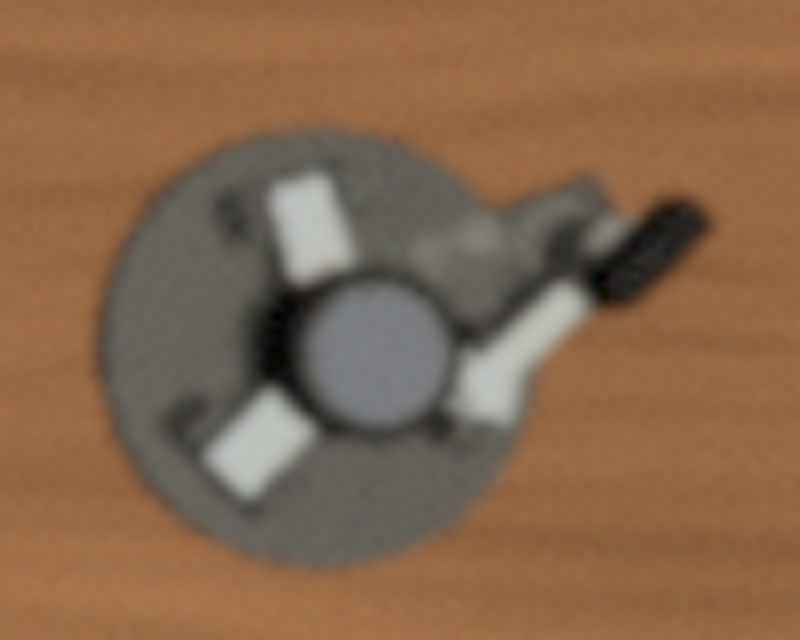

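View pics/s31.png

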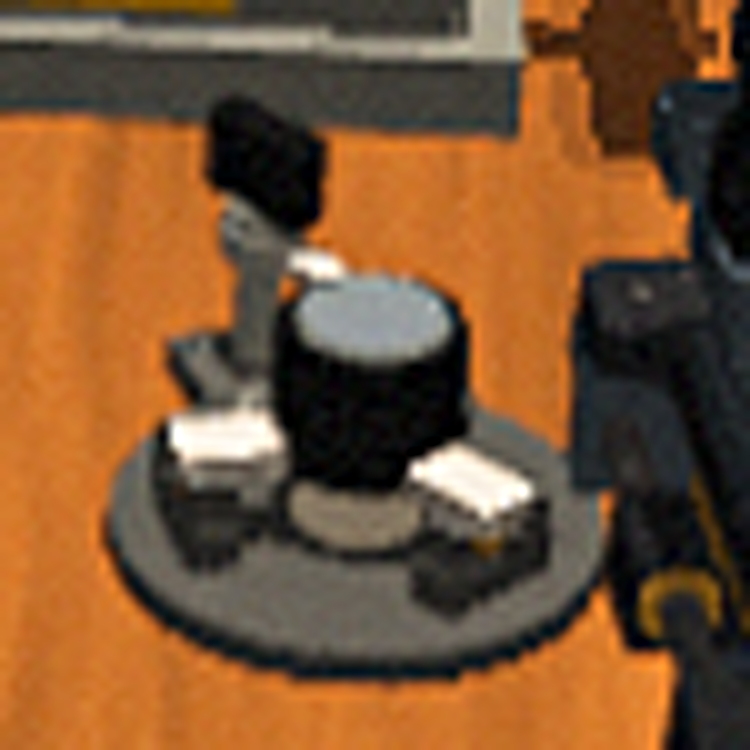

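```bash
for i in 1 2 3 4; do python3 -m handwheel '{"gripper":[0.7,0.7,0.7,0.7,0.7],"offset":[[0,0,0],[0,0,0],[0,0,0],[0,0,0],[0,0,0]],"rot":[[0,0,0],[0,0,0],[0,0,0],[0,0,0],[0,0,0]]}' >/dev/null; done
python3 - <<'E'
from h import *
st()
t=grab_frame('top')
t0=np.load('t0.npy').astype(int)
cv2.imwrite('pics/top32.png',cv2.resize(t[:,:,::-1],(800,600)))
lb=(100,180)
q=lambda p:np.array(p)/8+np.array(lb)-.5
for c,e in [((275,237),(325,600)),((478,205),(525,575))]:
    C=unproj('top',[q(c)],20)[0];E=unproj('top',[q(e)],18)[0];d=C-E
    print(C.round(1),E.round(1),np.hypot(*d[:2]).round(1),np.degrees(np.arctan2(d[1],d[0])).round(1))
E
```

```text
t 43.13 p [377.5 140.5 176.8] ydir 99.08 x [ 0.  0. -1.] q [ 18.8   2.6 109.8   0.   67.6 -80.3] F [-0.8 -0.4  0. ] w 27.4
[538.6 398.   20. ] [416.4 376.8  18. ] 124.0 9.9
[551.1 328.7  20. ] [426.9 308.7  18. ] 125.8 9.1
```

View pics/top32.png

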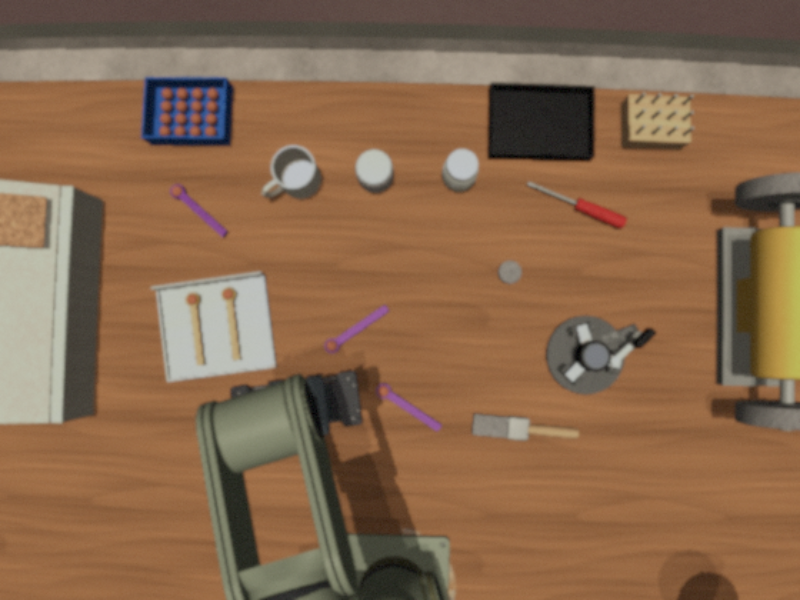

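The picture shows both sticks in the tray with stones at the tall end: cups at (193,299) and (229,294). The lens and clamp are still in place on the stand at (595,355), and everything else is where it started.

```bash
python3 -c "
from workcell import *
job_done()"
```

```text
the job is handed in; nothing more can be done
```

The bench is set up and the job was handed in at about 43 s. The task was done in the order asked.

**What was done**
- **Clamp out:** I lifted the spring clamp about 13 mm and swung it out about 74°.
- **Lens:** I set it down slowly, and the first touch of the forks pressed with about 10 N. The seating height agreed with the 35 mm given.
- **Clamp in:** I lifted the clamp about 15 mm, swung it back over fork 0 and let it down. Its foot rests on the lens arm.
- **Dop sticks:** Only two wooden ones were on the bench. Both were laid flat in the tray about 70 mm apart, stone ends towards the tall end. The purple sticks were left alone.

**Last checks**
- **Sticks:** The final pictures put them at 9.9° and 9.1°, against about 9° for the tray.
- **Lens and clamp:** All three lens arms show between their fork cheeks, and the clamp arm is back where it began. I judged the seating from the pictures and the forces, and did not push on the lens to test for rocking.
- **Other things:** The bystanders and purple sticks appear unmoved, and I saw no stick get knocked.

**What disagreed**
- **Tool height:** The fingertips were about 33 mm higher than the reported tool position throughout. I measured this in the side pictures and worked with the corrected height. The contacts on the lens and the sticks agreed with it.
- **Cameras:** The two cameras disagreed by about 3 mm on where the stand is. That is within the room the forks allow.

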